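Check the shed's bench scale with the check weights

ROBOT

A 6-joint arm with a two-finger parallel gripper is mounted at the origin on the work surface. World frame = base frame: x ahead of the robot, y to its left, z up, the work surface at z = 0. Lengths are in mm, angles in rad, forces in N, time in s.
With the tool pointing down it reaches from about 350 to 725 mm from the base axis. Payload 6 kg.
Tool frame: the origin (TCP) lies on the centre line of the jaws, within the pads' length; the fingertips stand 11 mm ahead of it and the grasp point (between the pads) lies 8 mm behind it; z points along the fingers, x is the direction in which the jaws open and shut, and the axes are right-handed (so a half turn about z gives the same grasp; the last joint's range is limited). The gripper opens to 85 mm and grips with 20 to 120 N. Pads are 22 mm wide; open, the fingers measure 114 mm over their backs; the gripper's body (76 mm by 85 mm) begins 54 mm behind the grasp point. The pads swing forward as they close: fully open they stand 13 mm farther back than shut.
Start: joints at [-0.965, 0.04, 0.085, 0, -1.615, -0.334], TCP at [161.09, -577.949, 242.261] pointing down, gripper open.
Joint ranges: [-2.56, 2.56], [-1.29, 2.01], [-1.08, 1.49], [-3.29, 1.98], [-2.81, -0.18], [-2.99, 2.99]. Speed limits (rad/s): [2.57, 2.57, 3.01, 3.14, 3.14, 3.14].

INTERFACE

Orientations are given as [roll, pitch, yaw] about the fixed x, y, z axes, in that order (R = Rz(yaw) Ry(pitch) Rx(roll)).
In Python, from workcell import manip gives the robot as it stands.
- The arm moves only by the tool carry_out, never from a script. Its argument "deltas" is a list of rows, each a list of 5 numbers: the shift along the tool's x, y, z in mm, then the turn about the tool's z in rad, then the closure, from 0 (fully open) to 1 (shut). In form: [[tx, ty, tz, yaw, jaw], ...]. A call has 1 to 12 rows; each row is the pose to reach, as a shift and turn from the pose measured when the call began, along the tool's axes at that moment; what a row does not reach only later rows make up. A row lasts 1/8 s, in which the tool goes at most 62.5 mm and 10.7 degrees, less where a joint would pass 70% of its speed; a pose out of reach is approached as far as the arm can. A call with a gripper value outside its range is refused whole. The fingers move at their own pace and stop on an object; the grip force is fixed at half the most. Time passes only in rows, so rows that repeat a pose let the fingers close. It gives the time, the measured TCP pose, the force and the opening at its end, in the units of the state.
- manip.get_state(): the state, without advancing time (a new reading comes with each control period).
- manip.capture(name): name is "scene" or "top" or "wrist"; returns a dict with "pixels" (384x512x3 uint8, red, green, blue), "camera_matrix" (3x3 intrinsics, pixels), "k1" (the pictures are not rectified: a ray, as slopes to the right and down, at radius r is drawn at 1 + k1 r^2 times it, then the intrinsics apply), "xyz" and "orientation" of the camera in the world. Camera axes: x right, y down, z forward; pixel columns grow to the right and rows downward; lengths in mm; the calibration is good to about 2 mm. A picture is of the moment at which its call begins. There is no depth.
- manip.hand_in(): hands the job in, once; it reports no verdict.
The state is a dict: "time_s": time; "joint_pos": joint angles; "qd": joint speeds; "effort": joint torques, N m; "tcp_pos": TCP position; "tool_rot": TCP orientation; "ft_force": force on the tool from outside, world axes, zero at the start; "ft_torque": the same for the moment, N m; "grip_width": finger opening in mm.
Only numpy, scipy, OpenCV 4.12 (cv2) and the standard library are available. Lean on these libraries where they do the work, as an engineer would, in place of code of your own. Each camera call takes 0.05 s, during which the arm holds its last target.

TASK

Check the bench scale: turn its switch handle fully on, then take the steel check weights from the bench one at a time, smallest first, and gently stand each alone on the middle of the pan, letting go and leaving it a good second or two before standing it upright on the floor of the open toolbox. When all have been tried and the pan is empty, turn the scale fully off again. Leave the plant pot, wrench, dibber and pump where they are.

Things in the scene. Friction and masses are not known exactly. Their poses are not given: they have to be found in the camera images.
- w50: Plain steel check weight (smallest of the set of four; absent in some runs): an upright cylinder 20 mm in diameter and 22 mm tall, with a small knob 12 mm across and 8 mm high on top. Origin: centre of its underside; z up its axis.
- w100: Plain steel check weight (second smallest of the set of four; absent in some runs): an upright cylinder 26 mm in diameter and 26 mm tall, with a small knob 16 mm across and 8 mm high on top. Origin: centre of its underside; z up its axis.
- w200: Plain steel check weight (second largest of the set of four; absent in some runs): an upright cylinder 33 mm in diameter and 32 mm tall, with a small knob 20 mm across and 8 mm high on top. Origin: centre of its underside; z up its axis.
- w500: Plain steel check weight (largest of the set of four; absent in some runs): an upright cylinder 44 mm in diameter and 44 mm tall, with a small knob 26 mm across and 8 mm high on top. Origin: centre of its underside; z up its axis.
- scale: Grey bench scale fixed to the bench: a low deck 300 mm (x) by 180 mm (y), its top 45 mm above the bench. Origin: under the deck's centre, on the bench; its -x end carries the switch handle, its +x end the pan.
- pan: The scale's sprung round steel pan, 140 mm in diameter, 6 mm thick. Origin: centre of its TOP face, 70 mm above the bench when empty, at (60, 0, 70) mm in the scale's frame. It sinks about 7 mm under 500 g (travel 14 mm). z up.
- switch (a joint): The scale's rotary on/off handle, turning on a vertical axis with friction between two stops: 0 rad = fully off, 1.3 rad = fully on (clockwise seen from above).
- switch_grip (a point): On the axis of the switch handle at the height to grip, 27 mm above the deck (72 mm above the bench), at (-105, 0) mm in the scale's frame. The handle is a black bar 60 mm long (along this point's x, which turns with it), 12 mm thick (along y), its top 1 mm above this point and its underside 21 mm below; a round base disc 48 mm in diameter and 6 mm thick is under it.
- toolbox: Grey plastic toolbox fixed to the bench, 170 mm (x) by 260 mm (y), walls 60 mm high and 5 mm thick, floor 5 mm thick, empty. Its flip-top lid stands open at the +x side, leaning outward, its top edge about 210 mm above the bench. Origin: under the box's centre, on the bench.
- plant_pot: Bystander: white ceramic plant pot, 100 mm across the rim, 90 mm tall. Origin: centre of its underside.
- socket_wrench: Bystander: steel socket wrench lying flat, about 180 mm long along its x, 22 mm high. Origin: underside, near the middle.
- dibber: Bystander: green plastic T-handled dibber lying flat, about 240 mm long along its x, handle 100 mm across. Origin: on the bench below its shaft.
- bike_pump: Bystander: small aluminium bicycle pump lying flat, about 220 mm long along its x, 28 mm thick, with a black clip under it. Origin: on the bench below its barrel.

How it is judged (in metres and radians):
On the way, in this order (a step that is already met when the one before it is completed fails the run):
1. the scale is switched on (value of joint switch above 1.15 rad), for 0.2 s.
2. the smallest weight, if present, stands alone, released and steady on the middle of the pan (horizontal distance between w50 and pan below 0.012 m and contact force between w50 and pan above 0.25 N and contact force between the fingers and w50 below 0.05 N and linear speed of w50 below 0.02 m/s and angle between w50's own z axis and vertical below 0.1 rad and horizontal distance between w50 and w100 above 0.085 m and horizontal distance between w50 and w200 above 0.085 m and horizontal distance between w50 and w500 above 0.085 m), for 1 s.
3. the second smallest weight, if present, stands alone, released and steady on the middle of the pan (horizontal distance between w100 and pan below 0.012 m and contact force between w100 and pan above 0.5 N and contact force between the fingers and w100 below 0.05 N and linear speed of w100 below 0.02 m/s and angle between w100's own z axis and vertical below 0.1 rad and horizontal distance between w100 and w50 above 0.085 m and horizontal distance between w100 and w200 above 0.085 m and horizontal distance between w100 and w500 above 0.085 m), for 1 s.
4. the second largest weight, if present, stands alone, released and steady on the middle of the pan (horizontal distance between w200 and pan below 0.012 m and contact force between w200 and pan above 1 N and contact force between the fingers and w200 below 0.05 N and linear speed of w200 below 0.02 m/s and angle between w200's own z axis and vertical below 0.1 rad and horizontal distance between w200 and w50 above 0.085 m and horizontal distance between w200 and w100 above 0.085 m and horizontal distance between w200 and w500 above 0.085 m), for 1 s.
5. the largest weight, if present, stands alone, released and steady on the middle of the pan (horizontal distance between w500 and pan below 0.012 m and contact force between w500 and pan above 2.5 N and contact force between the fingers and w500 below 0.05 N and linear speed of w500 below 0.02 m/s and angle between w500's own z axis and vertical below 0.1 rad and horizontal distance between w500 and w50 above 0.085 m and horizontal distance between w500 and w100 above 0.085 m and horizontal distance between w500 and w200 above 0.085 m), for 1 s.
6. the scale is switched off again (value of joint switch below 0.15 rad), for 0.2 s.
At the end, for the whole second after the job is handed in: The switch reads below 0.15 rad (off) and every weight present stands upright (within 0.15 rad), at rest on the toolbox's floor, inside its walls. On the way the switch passed 1.15 rad, then each weight present, smallest first, stood released and alone within 12 mm of the pan's centre for 1 s (value of joint switch below 0.15 rad and x of w50 in the frame of toolbox between -0.075 and 0.075 m and y of w50 in the frame of toolbox between -0.12 and 0.12 m and z of each of w50, w100, w200, w500 in the frame of toolbox below 0.015 m and angle between each of w50, w100, w200, w500's own z axis and vertical below 0.15 rad and linear speed of each of w50, w100, w200, w500 below 0.02 m/s and x of w100 in the frame of toolbox between -0.075 and 0.075 m and y of w100 in the frame of toolbox between -0.12 and 0.12 m and x of w200 in the frame of toolbox between -0.075 and 0.075 m and y of w200 in the frame of toolbox between -0.12 and 0.12 m and x of w500 in the frame of toolbox between -0.075 and 0.075 m and y of w500 in the frame of toolbox between -0.12 and 0.12 m); the robot touches nothing.
It fails at once if a weight stands on the pan while the scale is off (value of joint switch below 0.5 rad and contact force between any of w50, w100, w200, w500 and pan above 0.1 N).
It fails at once if a weight is dropped or pressed hard on the pan (over 25 N) (contact force between any of w50, w100, w200, w500 and pan above 25 N).
It fails at once if a bystander is moved by more than 20 mm (distance of any of plant_pot, socket_wrench, dibber, bike_pump from where it was at the start of the episode above 0.02 m).
Of w50, w100, w200, w500 only 2 to 3 are there at a start; the rules pass over those that are not, and their reading is None.
At some moment in a run one of w50, w100, w200, w500 may be knocked a few centimetres aside while the robot is not near it.
It also fails if it takes over 210 s, if anything falls off the work surface, if the arm or the gripper's body presses on something with over 40 N, if the wrist force passes 120 N, or if a joint passes its speed limit or range.

## Working session

There is one attempt and no reset: what is moved stays moved. The work goes in short steps, Python scripts to look and compute and a tool call to move; the robot and the scene stay as the last step left them, time stands still between calls to the robot, and variables do not carry over. Pictures are saved under pics/ and viewed, and the job is handed in when it is done.

Besides the shell and the picture viewer there is one more tool, called after "Request:" by a JSON object that holds its "name" and its "arguments", one argument or row to a line. carry_out: Moves the arm, as the interface text tells. Its arguments: {"type":"object","properties":{"deltas":{"type":"array"}},"required":["deltas"]}

```bash
ls; mkdir -p pics; cat > h.py <<'E'
import numpy as np, cv2
from workcell import manip
from scipy.spatial.transform import Rotation as R
def cap(n,f):
    c=manip.capture(n); cv2.imwrite('pics/'+f,np.ascontiguousarray(c['pixels'][:,:,::-1])); return c
def rot(o):
    o=np.array(o,float)
    return o if o.shape==(3,3) else R.from_euler('xyz',o).as_matrix()
def ray(c,u,v):
    K=np.array(c['camera_matrix'],float); k=c['k1']
    d=np.array([k,0,0,0],float)
    p=cv2.undistortPoints(np.array([[[u,v]]],float),K,d)[0,0]
    return np.array(c['xyz'],float), rot(c['orientation'])@np.array([p[0],p[1],1])
def onz(c,u,v,z):
    o,d=ray(c,u,v); return o+d*(z-o[2])/d[2]
def proj(c,P):
    Rm=rot(c['orientation']); q=Rm.T@(np.array(P,float)-np.array(c['xyz'],float)); x,y=q[0]/q[2],q[1]/q[2]
    s=1+c['k1']*(x*x+y*y);K=np.array(c['camera_matrix']); return K[0,0]*x*s+K[0,2],K[1,1]*y*s+K[1,2]
E
python3 - <<'E'
from h import *
for n in ['scene','top','wrist']:
    c=cap(n,n+'0.png'); print(n,c['camera_matrix'],c['k1'],c['xyz'],c['orientation'])
print(manip.get_state())
E
```

```text
pics
scene [[488.25407067   0.         256.98701869]
 [  0.         488.25407067 197.70910762]
 [  0.           0.           1.        ]] 0.009251173698572085 [1191.25712125 -717.74464126  985.24151955] [-2.32355664  0.00265846  0.74673764]
top [[410.34833367   0.         251.90614775]
 [  0.         410.34833367 192.88969457]
 [  0.           0.           1.        ]] -0.05249242475697049 [ 432.03900738   -7.53814081 1131.78866314] [-3.02867446  0.01521415 -1.56004249]
wrist [[290.79008874   0.         252.76025164]
 [  0.         290.79008874 195.21303011]
 [  0.           0.           1.        ]] -0.06532793955003408 [  82.89982806 -600.79600989  372.96515127] [ 2.81794060e+00 -1.95111695e-04  1.84205053e+00]
{'time_s': 0.15, 'joint_pos': array([-9.65324250e-01,  4.07048528e-02,  8.40795139e-02, -3.24534602e-04,
       -1.61549379e+00, -3.33728277e-01]), 'qd': array([ 6.24838079e-04,  5.12686307e-05,  2.17473288e-03,  1.35349148e-03,
        1.03392074e-03, -4.81848704e-04]), 'effort': array([-2.82427376e-03, -3.68615162e+01,  3.47694826e+01,  6.93631232e+00,
       -4.43377663e-03, -1.28233057e-05]), 'tcp_pos': array([ 161.06570226, -577.74675491,  241.51464148]), 'tool_rot': array([-3.14146569e+00, -1.35602761e-03,  1.84255433e+00]), 'ft_force': array([ 0.56399396, -0.27981421,  0.4745731 ]), 'ft_torque': array([ 0.01121373, -0.00015599,  0.03760598]), 'grip_width': 85.12355933344017}
```

View pics/top0.png

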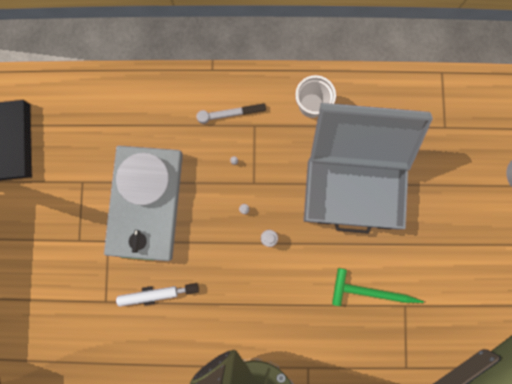

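View pics/scene0.png

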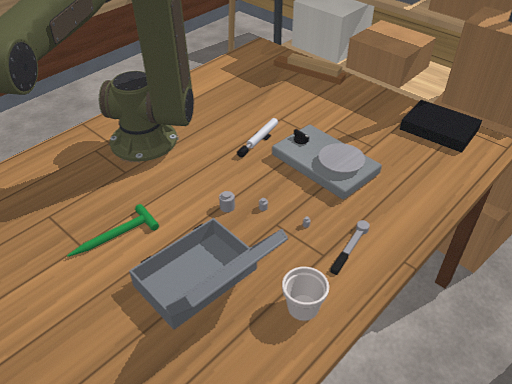

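View pics/wrist0.png

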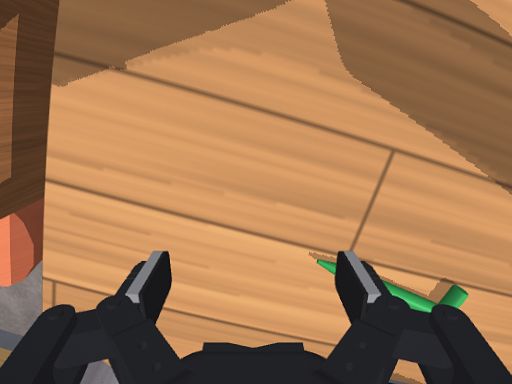

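The top view has world +x up and +y left. It shows three weights at pixels (235,160), (244,209) and (269,238). The pan is at (142,179), the switch at (137,240), and the toolbox floor around (360,195). I'll measure them next.

```bash
python3 - <<'E'
from h import *
a=cv2.imread('pics/top0.png')
cv2.imwrite('pics/z1.png',cv2.resize(a[140:270,95:295],None,fx=4,fy=4,interpolation=cv2.INTER_CUBIC))
cv2.imwrite('pics/z2.png',cv2.resize(a[95:240,295:440],None,fx=4,fy=4,interpolation=cv2.INTER_CUBIC))
s=cv2.imread('pics/scene0.png')
cv2.imwrite('pics/z3.png',cv2.resize(s[110:260,200:400],None,fx=4,fy=4,interpolation=cv2.INTER_CUBIC))
E
```

```text
(no output)
```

View pics/z1.png

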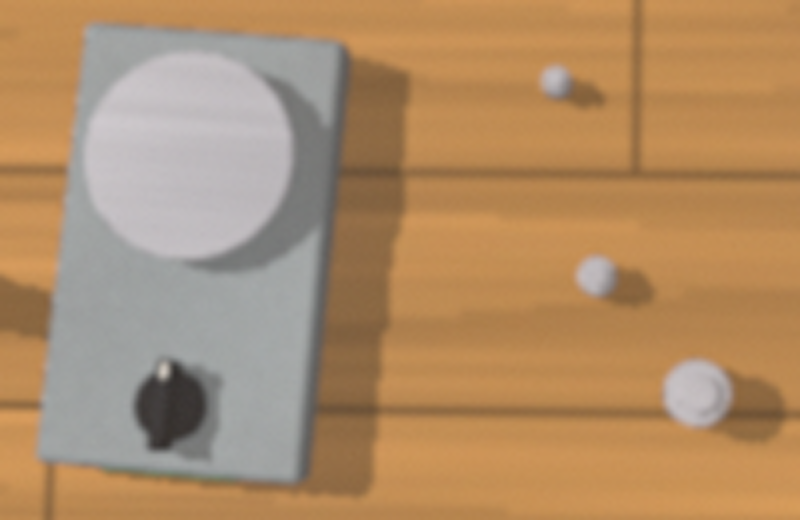

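View pics/z2.png

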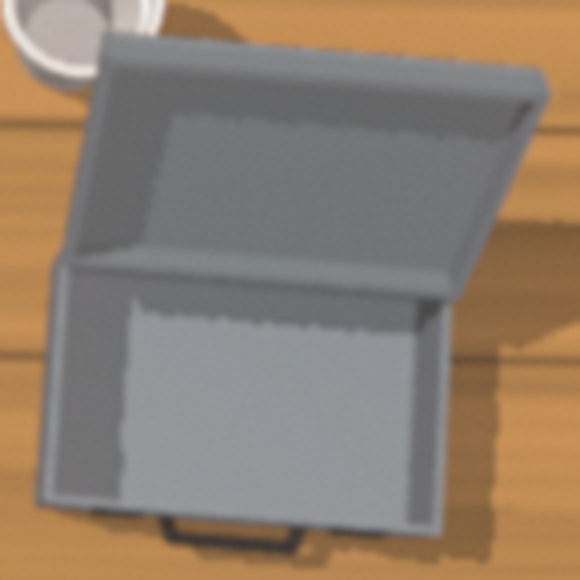

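View pics/z3.png

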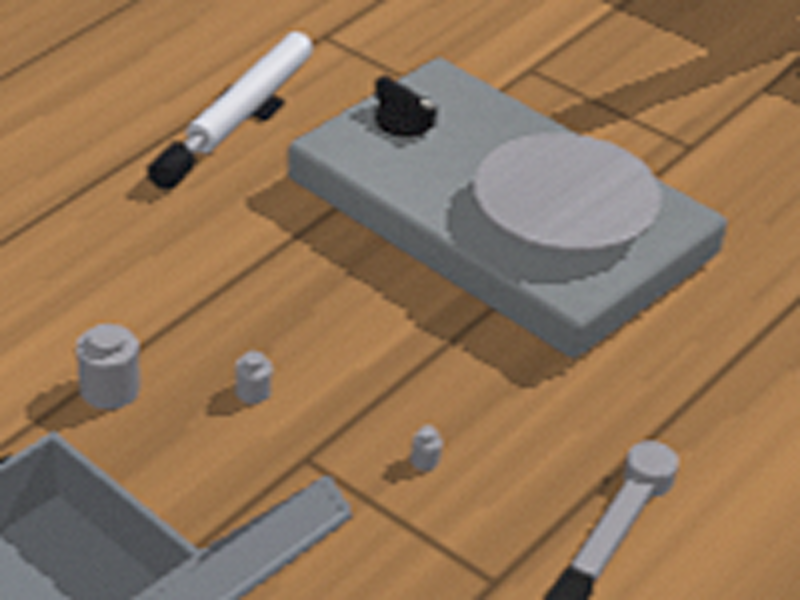

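```bash
cat > meas.py <<'E'
from h import *
c=manip.capture('top'); s=manip.capture('scene')
def Z(x,y,z): return onz(c,95+x/4-.375,140+y/4-.375,z)
if __name__=='__main__':
    P=[Z(*p,45)[:2] for p in [(88,25),(348,43),(302,482),(38,458)]]
    print('deck',np.round(P),np.round(np.mean(P,0)))
    e=((P[0]-P[3])+(P[1]-P[2])); print('yaw',np.arctan2(e[1],e[0]), [np.linalg.norm(P[i]-P[(i+1)%4]) for i in range(4)])
    # pan by colour
    def blobs(c,lo=25):
        im=c['pixels'].astype(int); m=((im.max(2)-im.min(2)<22)&(im.min(2)>140)).astype(np.uint8)
        n,l,st,ce=cv2.connectedComponentsWithStats(m); return [(st[i],ce[i]) for i in range(1,n) if st[i][4]>15]
    for st,ce in blobs(c): print('top',st,np.round(ce,1),np.round(onz(c,*ce,0)[:2]),np.round(onz(c,*ce,70)[:2]))
    for st,ce in blobs(s): print('scene',st,np.round(ce,1),np.round(onz(s,*ce,0)[:2]))
    print('sw',Z(165,365,72),Z(160,440,72),Z(170,405,55))
    def Y(x,y,z): return onz(c,295+x/4-.375,95+y/4-.375,z)
    print('box rim',[np.round(Y(*p,60)) for p in [(38,502),(440,532),(448,300),(55,262)]])
E
python3 meas.py
```

```text
deck [[681. 381.]
 [669. 202.]
 [375. 224.]
 [388. 401.]] [528. 302.]
yaw -0.07063657223624778 [np.float64(179.73625587474282), np.float64(295.22242449316786), np.float64(177.86770050969412), np.float64(293.9045039132888)]
top [  0  50  77  11 443] [26.4 56.1] [965. 688.] [932. 645.]
top [296  76  39  39 892] [315.   95.1] [ 843. -166.] [ 818. -157.]
top [198 109  44  13 264] [217.1 114.2] [785. 113.] [763. 105.]
top [ 105  146   74  114 5984] [140.1 201.1] [534. 323.] [528. 303.]
top [231 157   6   7  24] [233.3 159.8] [653.  64.] [639.  60.]
top [ 325  173   73   54 3336] [361.3 200.1] [ 543. -292.] [ 536. -275.]
top [240 205   8   8  49] [243.6 208.5] [517.  34.] [511.  31.]
top [262 231  15  15 188] [268.9 237.9] [436. -37.] [436. -35.]
top [117 287  68  19 623] [148.1 295.8] [275. 291.] [285. 273.]
top [277 375   8   7  24] [280.9 378.3] [ 63. -72.] [ 86. -68.]
scene [295   0  72  18 707] [333.6   5.8] [-205. 1359.]
scene [353   5  21  30 184] [365.5  19.6] [   7. 1327.]
scene [236  11  26  17 202] [246.5  19.6] [-416.  941.]
scene [293  11  29  46 307] [309.6  37.6] [-71. 993.]
[... 833 characters left out ...]
282 267  47  38 703] [303.8 286.6] [ 778. -105.]
scene [438 288  14  12  64] [444.9 293.4] [1043.  112.]
scene [435 297  16  18 112] [441.5 306.6] [1055.   71.]
scene [422 303  10  11  58] [426.9 308.5] [1032.   43.]
scene [502 305  10   9  39] [507.9 308.4] [1172.  173.]
scene [501 312  11   8  28] [506.9 316.1] [1179.  151.]
scene [ 321  315  103   69 2184] [375.3 347.7] [ 999. -127.]
scene [395 377  10   7  32] [399.9 380. ] [1078. -156.]
sw [450.10990419 310.01381784  72.        ] [401.77440107 311.38402123  72.        ] [424.22946606 310.73637968  55.        ]
box rim [array([ 483., -127.,   60.]), array([ 466., -389.,   60.]), array([ 619., -399.,   60.]), array([ 642., -139.,   60.])]
```

```bash
cat > go.py <<'E'
from h import *
import sys
def to(x,y,z,yaw):
    s=manip.get_state(); Rm=rot(s['tool_rot']); p=Rm.T@(np.array([x,y,z])-s['tcp_pos'])
    T=Rm.T@R.from_euler('xyz',[np.pi,0,yaw]).as_matrix()
    return np.round(p,1),round(float(np.arctan2(T[1,0],T[0,0])),3)
if __name__=='__main__':
    s=manip.get_state(); print(s['time_s'],np.round(s['tcp_pos'],1),np.round(s['tool_rot'],3),np.round(s['ft_force'],1),round(s['grip_width'],1))
    for a in sys.argv[1:]: print(a,to(*eval(a)))
E
python3 go.py "(450,-100,280,3.2)" "(423,309,240,4.64)"
python3 - <<'E'
from h import *
c=manip.capture('top'); s=manip.capture('scene')
import cv2
for n,cc,box,z in [('top',c,(110,148,175,210),70),('scene',s,(316,140,368,174),70)]:
    im=cc['pixels'].astype(int); x0,y0,x1,y1=box
    print(n,im[160,142] if n=='top' else im[157,341], im[215,142] if n=='top' else im[150,300])
    m=((im[:,:,0]>=im[:,:,1]-2)&(im.min(2)>120)&(im.max(2)-im.min(2)<25)).astype(np.uint8); mm=np.zeros_like(m); mm[y0-8:y1+9,x0-8:x1+9]=m[y0-8:y1+9,x0-8:x1+9]
    mm=cv2.morphologyEx(mm,cv2.MORPH_OPEN,np.ones((5,5)))
    cs,_=cv2.findContours(mm,0,1); k=max(cs,key=cv2.contourArea); e=cv2.fitEllipse(k); print(e,np.round(onz(cc,*e[0],70)))
# weights triangulate: top-cap pixels
for name,uv,h in [('50',(231.3,159.8),0)]: pass
for u,v,z in [(227.6,195.1,48),(264.3,200.5,28),(306.5,222,24)]: print('scene w',np.round(onz(s,u,v,z)))
E
```

```text
0.25 [ 161.1 -577.8  241.8] [-3.141e+00 -1.000e-03  1.843e+00] [-0.2  0.8  0.3] 85.3
(450,-100,280,3.2) (array([382.8, 406.6, -37.9]), -1.357)
(423,309,240,4.64) (array([784. , 490.4,   2.4]), -2.797)
top [196 191 194] [159 163 163]
((141.75064086914062, 177.89559936523438), (53.85707092285156, 55.83150863647461), 23.42594337463379) [589. 301.  70.]
scene [156 153 160] [139 143 147]
((341.39031982421875, 157.1692657470703), (27.839826583862305, 46.228675842285156), 98.22516632080078) [591. 300.  70.]
scene w [441. -33.  48.]
scene w [519.  36.  28.]
scene w [658.  54.  24.]
```

Request:
{"name": "carry_out", "arguments": {
  "deltas": [
    [383,407,-38,-1.357,0],
    [383,407,-38,-1.357,0],
    [383,407,-38,-1.357,0],
    [383,407,-38,-1.357,0],
    [383,407,-38,-1.357,0],
    [383,407,-38,-1.357,0],
    [383,407,-38,-1.357,0],
    [383,407,-38,-1.357,0],
    [383,407,-38,-1.357,0],
    [383,407,-38,-1.357,0],
    [383,407,-38,-1.357,0],
    [383,407,-38,-1.357,0]
  ]
}}

```text
time_s: 1.85
tcp_pos: [449.9, -100.6, 280.4]
tool_rot: [3.141, 0.0, -3.085]
ft_force: [-0.4, -0.3, -0.5]
grip_width: 85.4
```

```bash
python3 go.py "(423,309,220,4.64)"; python3 -c "
from h import *
print(manip.get_state()['joint_pos'])"
```

```text
1.85 [ 449.9 -100.6  280.4] [ 3.141  0.    -3.085] [-0.4 -0.3 -0.5] 85.4
(423,309,220,4.64) (array([  3.8, 410.5,  60.6]), -1.442)
[ 2.20039427e-01 -3.25891234e-01 -1.73796122e-01 -3.27291763e-04
 -1.72253810e+00 -1.63591501e-01]
```

Request:
{"name": "carry_out", "arguments": {
  "deltas": [
    [4,411,60,-1.442,0],
    [4,411,60,-1.442,0],
    [4,411,60,-1.442,0],
    [4,411,60,-1.442,0],
    [4,411,60,-1.442,0],
    [4,411,60,-1.442,0],
    [4,411,60,-1.442,0],
    [4,411,60,-1.442,0],
    [4,411,60,-1.442,0],
    [4,411,60,-1.442,0],
    [4,411,60,-1.442,0]
  ]
}}

```text
time_s: 3.22
tcp_pos: [423.1, 308.9, 221.0]
tool_rot: [-3.141, 0.001, -1.646]
ft_force: [0.4, -0.4, -0.4]
grip_width: 85.5
```

```bash
python3 -c "
from h import *
c=cap('wrist','w1.png')
print(proj(c,[423,309.5,72]),proj(c,[589,300,70]))
for o in (-.07,):
  for d in (-30,30): print(proj(c,[423+d*np.cos(o),309.5+d*np.sin(o),73]))"; python3 go.py
```

```text
(np.float64(251.06682296707444), np.float64(184.61376399152329)) (np.float64(247.22061761051), np.float64(-1.74032998072758))
(np.float64(251.27515697982355), np.float64(212.7170972213519))
(np.float64(250.8359809829144), np.float64(155.23947522536037))
3.275 [423.  309.  220.9] [-3.141e+00  1.000e-03 -1.645e+00] [-0.1  0.2 -0. ] 85.7
```

View pics/w1.png

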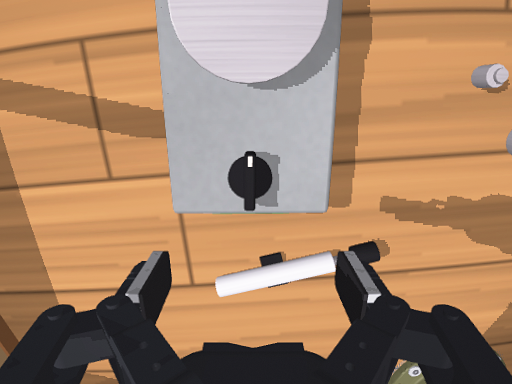

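```bash
python3 go.py "(424,309.5,67,-1.6416)"
```

```text
3.275 [423.  309.  220.9] [-3.141e+00  1.000e-03 -1.645e+00] [-0.1  0.2 -0. ] 85.7
(424,309.5,67,-1.6416) (array([ -0.5,  -0.8, 153.9]), -0.004)
```

Request:
{"name": "carry_out", "arguments": {
  "deltas": [
    [-0.5,-0.8,50,0,0.3],
    [-0.5,-0.8,100,0,0.5],
    [-0.5,-0.8,140,0,0.5],
    [-0.5,-0.8,154,0,0.5],
    [-0.5,-0.8,154,0,0.5],
    [-0.5,-0.8,154,0,1],
    [-0.5,-0.8,154,0,1],
    [-0.5,-0.8,154,0,1],
    [-0.5,-0.8,154,0,1],
    [-0.5,-0.8,154,0,1],
    [-0.5,-0.8,154,0,1]
  ]
}}

```text
time_s: 4.65
tcp_pos: [424.9, 312.0, 69.4]
tool_rot: [-3.138, 0.007, -1.645]
ft_force: [0.7, 6.0, 0.9]
grip_width: 10.2
```

Request:
{"name": "carry_out", "arguments": {
  "deltas": [
    [0,0,1,0.17,1],
    [0,0,1,0.34,1],
    [0,0,1,0.5,1],
    [0,0,1,0.66,1],
    [0,0,1,0.82,1],
    [0,0,1,0.98,1],
    [0,0,1,1.14,1],
    [0,0,1,1.3,1],
    [0,0,1,1.32,1],
    [0,0,1,1.32,1],
    [0,0,1,1.32,1]
  ]
}}

```text
time_s: 6.02
tcp_pos: [424.0, 311.3, 69.4]
tool_rot: [3.137, 0.003, -2.964]
ft_force: [-6.5, -5.1, 3.8]
grip_width: 10.3
```

```bash
python3 -c "
from h import *
print(manip.get_state()['joint_pos'],manip.get_state()['ft_torque'])"
```

```text
[ 1.01562028e+00 -1.14006563e-01 -3.81782584e-01 -7.45298783e-04
 -1.29770293e+00 -8.37391847e-01] [-1.59123839  2.40646425  0.51062175]
```

Request:
{"name": "carry_out", "arguments": {
  "deltas": [
    [0,0,0,1.32,0.5],
    [0,0,0,1.32,0.4],
    [0,0,0,1.32,0.4],
    [0,0,0,1.32,0.4],
    [0,0,-50,1.32,0],
    [0,0,-100,1.32,0],
    [0,0,-150,1.32,0],
    [0,0,-200,1.32,0],
    [0,0,-200,1.32,0],
    [0,0,-200,1.32,0]
  ]
}}

```text
time_s: 7.28
tcp_pos: [423.5, 310.5, 269.9]
tool_rot: [3.137, -0.005, 2.0]
ft_force: [0.3, -0.2, -1.0]
grip_width: 85.4
```

My mistake: the release rows also carried a turn of 1.32. I'll check the handle.

```bash
python3 -c "
from h import *
c=cap('wrist','w2.png'); t=cap('top','t2.png')
print(manip.get_state()['joint_pos'])
cv2.imwrite('pics/t2z.png',cv2.resize(cv2.imread('pics/t2.png')[140:270,95:295],None,fx=4,fy=4,interpolation=cv2.INTER_CUBIC))"
```

```text
[ 1.01542114e+00 -1.58807111e-01 -5.75798943e-02 -1.07846520e-03
 -1.66805504e+00 -2.15732795e+00]
```

View pics/w2.png

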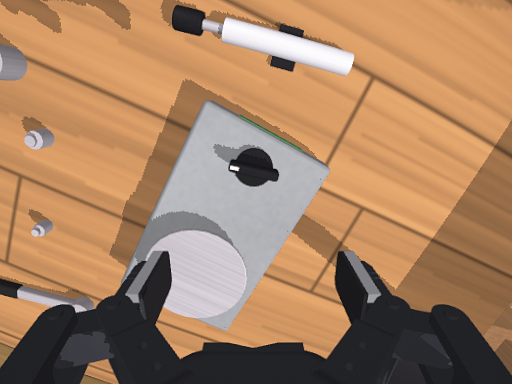

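View pics/t2z.png

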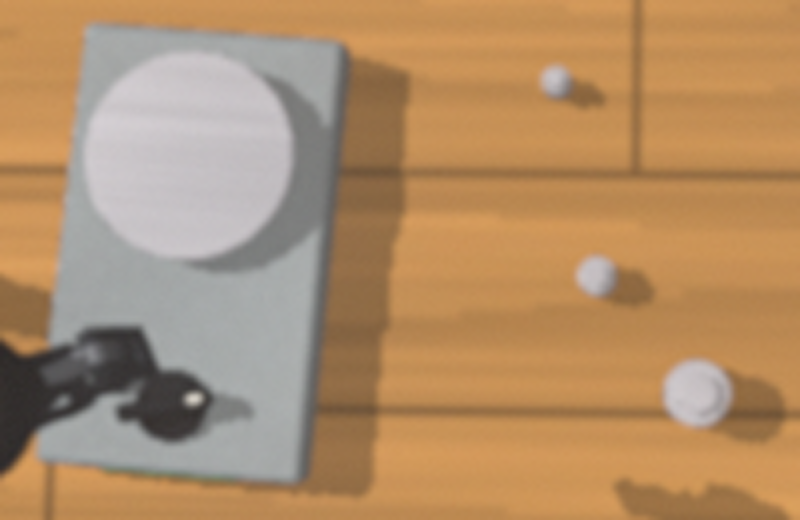

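The handle's white end now points toward −y, at top-crop (193,400). The weights haven't moved. I'll measure the angle.

```bash
python3 -c "
from h import *
c=manip.capture('wrist')
a=onz(c,230,168,73);b=onz(c,278,176,73);print(a,b,np.arctan2(*(a-b)[1::-1]),(a+b)/2)
print('pan',onz(c,203,274,70))
for uv,z in [((33,141),34),((38,230),30)]: print(onz(c,*uv,z))
"; python3 go.py "(640,62,220,3.1)"
```

```text
[430.45024479 283.51367905  73.        ] [416.05961194 337.97844382  73.        ] -1.3124803673543912 [423.25492836 310.74606144  73.        ]
pan [578.45731189 307.28622932  70.        ]
[512.52605325  35.65867957  34.        ]
[641.43914421  64.64021742  30.        ]
7.425 [423.3 310.1 268.4] [ 3.139e+00 -3.000e-03  2.000e+00] [-0.2  0.8 -0.1] 85.4
(640,62,220,3.1) (array([-315.9,   93.7,   47.7]), -1.1)
```

Request:
{"name": "carry_out", "arguments": {
  "deltas": [
    [-316,94,20,-1.1,0],
    [-316,94,20,-1.1,0],
    [-316,94,20,-1.1,0],
    [-316,94,20,-1.1,0],
    [-316,94,48,-1.1,0],
    [-316,94,68,-1.1,0],
    [-316,94,68,-1.1,0],
    [-316,94,68,-1.1,0],
    [-316,94,68,-1.1,0],
    [-316,94,68,-1.1,0]
  ]
}}

```text
time_s: 8.68
tcp_pos: [640.2, 62.8, 200.6]
tool_rot: [3.137, 0.002, 3.1]
ft_force: [0.7, 0.6, -0.2]
grip_width: 85.4
```

```bash
python3 -c "
from h import *
c=cap('wrist','w3.png'); print(c['xyz'])
print(proj(c,[641,63,30]),proj(c,[648,63,0]))"; python3 go.py
```

```text
[637.13026874 -20.48976999 331.78322418]
(np.float64(253.17217520991704), np.float64(178.7865566829557)) (np.float64(247.24688526906365), np.float64(172.1954615850832))
8.725 [640.2  62.7 200.5] [3.137e+00 2.000e-03 3.100e+00] [0.2 0.7 0.4] 85.4
```

View pics/w3.png

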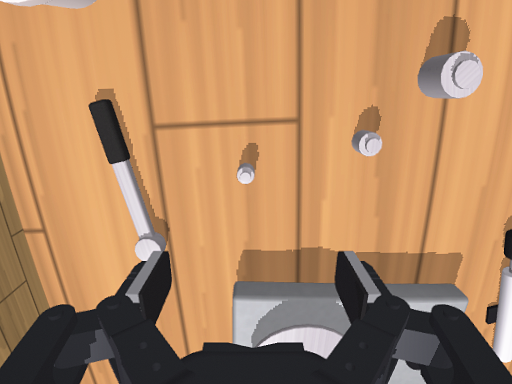

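```bash
python3 -c "
from h import *
c=manip.capture('wrist');im=c['pixels']
cv2.imwrite('pics/w3z.png',cv2.resize(np.ascontiguousarray(im[130:220,200:300,::-1]),None,fx=6,fy=6,interpolation=cv2.INTER_CUBIC))
print(onz(c,244.5,176.5,30),onz(c,148,247,22),onz(c,369,145,34), onz(c,465,74,52))"
```

```text
[650.15733173  60.02115741  30.        ] [771.9547228  145.25414941  22.        ] [519.90681104  30.43758312  34.        ] [439.58912964 -36.71335381  52.        ]
```

View pics/w3z.png

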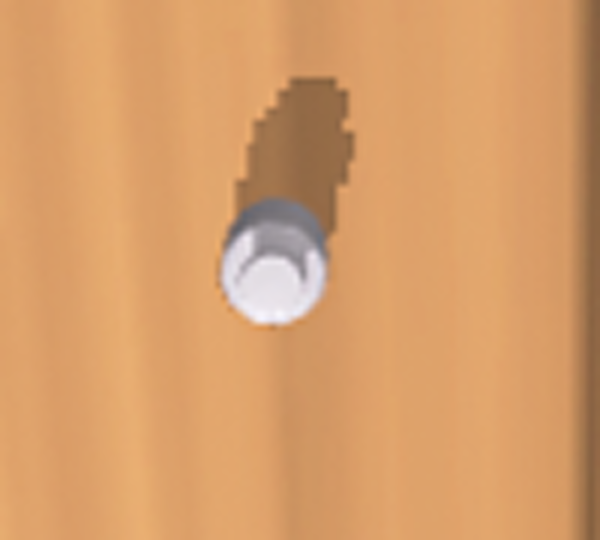

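```bash
python3 go.py "(649,61,15,3.1)"
```

```text
8.775 [640.2  62.6 200.3] [3.138e+00 2.000e-03 3.100e+00] [-0.4 -0.2 -0. ] 85.5
(649,61,15,3.1) (array([ -8.5,  -2. , 185.4]), 0.0)
```

Request:
{"name": "carry_out", "arguments": {
  "deltas": [
    [-8.5,-2,50,0,0],
    [-8.5,-2,110,0,0.3],
    [-8.5,-2,160,0,0.4],
    [-8.5,-2,180,0,0.4],
    [-8.5,-2,185,0,0.4],
    [-8.5,-2,185,0,0.4],
    [-8.5,-2,185,0,1],
    [-8.5,-2,185,0,1],
    [-8.5,-2,185,0,1],
    [-8.5,-2,185,0,1],
    [-8.5,-2,185,0,1],
    [-8.5,-2,185,0,1]
  ]
}}

```text
time_s: 10.28
tcp_pos: [650.1, 61.3, 17.4]
tool_rot: [3.137, 0.005, 3.101]
ft_force: [-1.0, 0.5, 7.4]
grip_width: 17.5
```

Request:
{"name": "carry_out", "arguments": {
  "deltas": [
    [0,0,-40,0,1],
    [0,0,-90,0,1],
    [0,0,-140,0,1],
    [0,0,-140,0,1]
  ]
}}

```text
time_s: 10.78
tcp_pos: [651.5, 60.9, 163.5]
tool_rot: [3.135, 0.014, 3.101]
ft_force: [0.6, 1.1, -1.2]
grip_width: 17.1
```

```bash
python3 go.py "(589,300,140,3.1)"
```

```text
10.775 [651.5  60.9 163.5] [3.135 0.014 3.101] [ 0.6  1.1 -1.2] 17.1
(589,300,140,3.1) (array([ 72.6, 236.2,  24.2]), 0.001)
```

Request:
{"name": "carry_out", "arguments": {
  "deltas": [
    [18,59,0,0,1],
    [36,118,0,0,1],
    [54,177,0,0,1],
    [72,236,0,0,1],
    [72,236,0,0,1],
    [72,236,20,0,1],
    [72,236,20,0,1],
    [72,236,20,0,1],
    [72,236,20,0,1]
  ]
}}

```text
time_s: 11.9
tcp_pos: [590.0, 299.1, 144.8]
tool_rot: [3.134, 0.015, 3.1]
ft_force: [-0.0, -0.1, -1.1]
grip_width: 17.3
```

```bash
python3 go.py "(589,300,88,3.1)"; python3 -c "
from h import *
c=cap('wrist','w4.png');s=cap('scene','s4.png');print(onz(c,256,190,70))
cv2.imwrite('pics/s4z.png',cv2.resize(cv2.imread('pics/s4.png')[60:210,250:450],None,fx=4,fy=4,interpolation=cv2.INTER_CUBIC))"
```

```text
11.9 [590.  299.1 144.8] [3.134 0.015 3.1  ] [-0.  -0.1 -1.1] 17.3
(589,300,88,3.1) (array([ 1.9,  0.4, 56.8]), -0.0)
[588.74439797 281.74758493  70.        ]
```

View pics/w4.png

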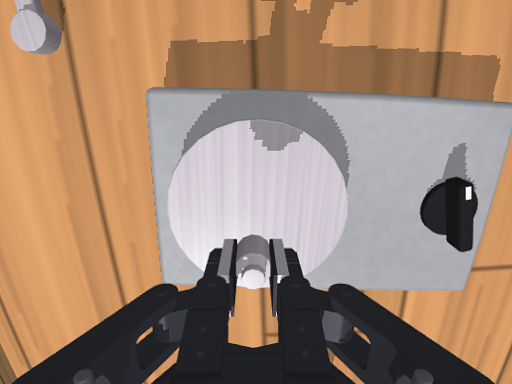

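View pics/s4z.png

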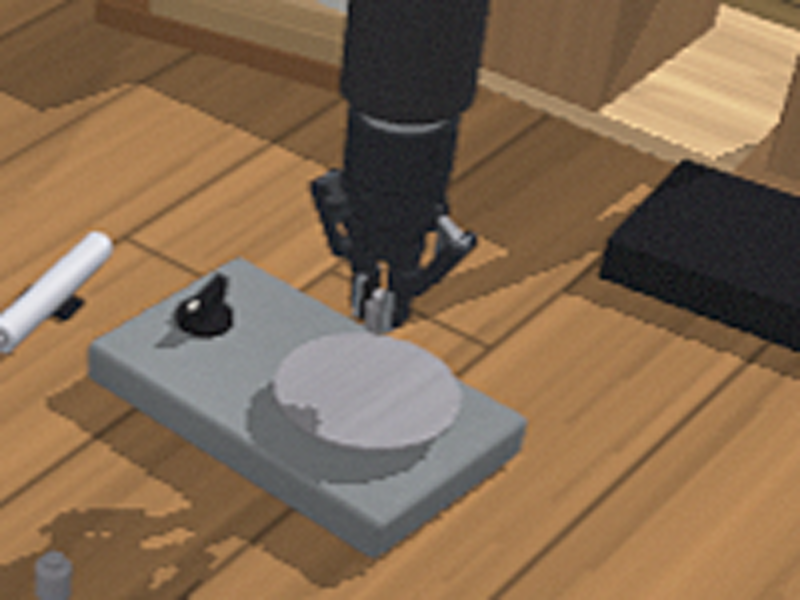

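```bash
cat > pan.py <<'E'
from h import *
from scipy.optimize import least_squares
def fit(c,pts,z,r0):
    P=np.array([onz(c,u,v,z)[:2] for u,v in pts])
    r=least_squares(lambda q:np.hypot(P[:,0]-q[0],P[:,1]-q[1])-q[2],[*P.mean(0),r0],loss='soft_l1'); return r.x,np.sqrt(np.mean(r.fun**2))
if __name__=='__main__':
    c=manip.capture('wrist')
    im=c['pixels']
    for v in (130,160,203,230): print(v,[tuple(im[v,u]) for u in (175,257,340)])
    # boundary points seen in the picture, refined along radial rays by strongest gradient
    g=cv2.GaussianBlur(cv2.cvtColor(im,cv2.COLOR_RGB2GRAY),(0,0),1.2).astype(float)
    pts=[]
    cx,cy=257.5,202
    for a in np.deg2rad(np.arange(150,391,6)):
        rr=np.arange(75,100,.5); u=cx+rr*np.cos(a); v=cy+rr*np.sin(a)*.93
        val=cv2.remap(g.astype(np.float32),u.astype(np.float32)[None],v.astype(np.float32)[None],1)[0]
        k=np.argmin(np.gradient(val)); pts.append((u[k],v[k]))
    print(fit(c,pts,70,70))
E
python3 pan.py
```

```text
130 [(np.uint8(175), np.uint8(176), np.uint8(180)), (np.uint8(147), np.uint8(141), np.uint8(148)), (np.uint8(160), np.uint8(161), np.uint8(163))]
160 [(np.uint8(180), np.uint8(182), np.uint8(188)), (np.uint8(212), np.uint8(204), np.uint8(214)), (np.uint8(126), np.uint8(127), np.uint8(130))]
203 [(np.uint8(221), np.uint8(214), np.uint8(221)), (np.uint8(217), np.uint8(209), np.uint8(218)), (np.uint8(209), np.uint8(202), np.uint8(210))]
230 [(np.uint8(229), np.uint8(223), np.uint8(229)), (np.uint8(222), np.uint8(216), np.uint8(224)), (np.uint8(209), np.uint8(201), np.uint8(210))]
(array([588.90305732, 299.35495792,  68.78754163]), np.float64(1.4418782317640773))
```

Request:
{"name": "carry_out", "arguments": {
  "deltas": [
    [1.5,0.4,30,0,1],
    [1.5,0.4,45,0,1],
    [1.5,0.4,52,0,1],
    [1.5,0.4,55,0,1],
    [1.5,0.4,57,0,1],
    [1.5,0.4,58,0,1],
    [1.5,0.4,58,0,1],
    [1.5,0.4,58,0,1]
  ]
}}

```text
time_s: 13.05
tcp_pos: [589.3, 300.5, 87.1]
tool_rot: [3.134, 0.015, 3.1]
ft_force: [-0.6, -0.5, -0.5]
grip_width: 17.2
```

```bash
python3 go.py; python3 -c "
from h import *
c=cap('wrist','w5.png');s=cap('scene','s5.png')
cv2.imwrite('pics/s5z.png',cv2.resize(cv2.imread('pics/s5.png')[60:210,250:450],None,fx=4,fy=4,interpolation=cv2.INTER_CUBIC))"
```

```text
13.05 [589.3 300.5  87.1] [3.134 0.015 3.1  ] [-0.6 -0.5 -0.5] 17.2
```

View pics/s5z.png

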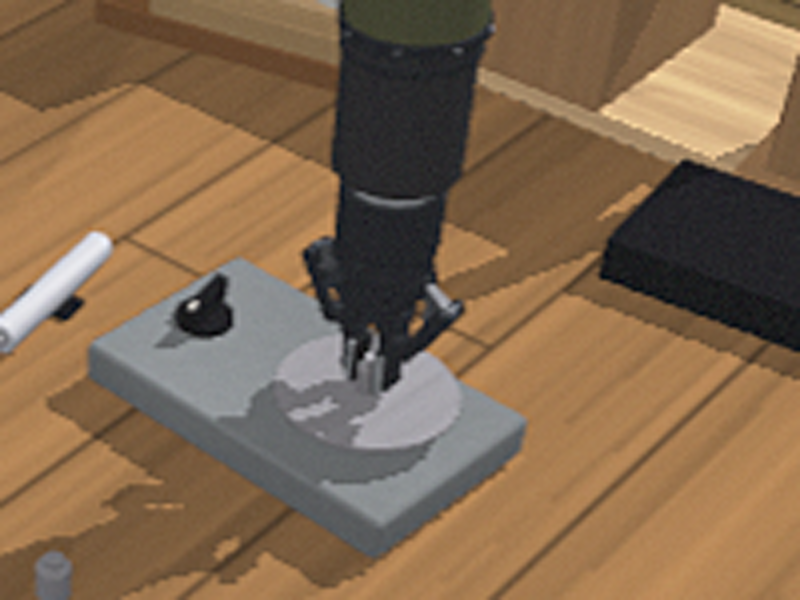

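Request:
{"name": "carry_out", "arguments": {
  "deltas": [
    [0,0,1.5,0,1],
    [0,0,1.5,0,1],
    [0,0,1.5,0,0.7],
    [0,0,1.5,0,0.55],
    [0,0,1.5,0,0.4],
    [0,0,1.5,0,0.3],
    [0,0,1.5,0,0.2],
    [0,0,1.5,0,0.2],
    [0,0,-30,0,0.2],
    [0,0,-70,0,0.2],
    [0,0,-70,0,0.2],
    [0,0,-70,0,0.2]
  ]
}}

```text
time_s: 14.65
tcp_pos: [588.0, 300.1, 156.5]
tool_rot: [3.133, 0.014, 3.1]
ft_force: [0.1, 0.8, -0.4]
grip_width: 68.5
```

```bash
python3 go.py; python3 -c "
from h import *
c=cap('wrist','w6.png')
print(proj(c,[589,299.5,70]))"
```

```text
14.65 [588.  300.1 156.5] [3.133 0.014 3.1  ] [ 0.1  0.8 -0.4] 68.5
(np.float64(253.96270850440476), np.float64(205.50324375830354))
```

View pics/w6.png

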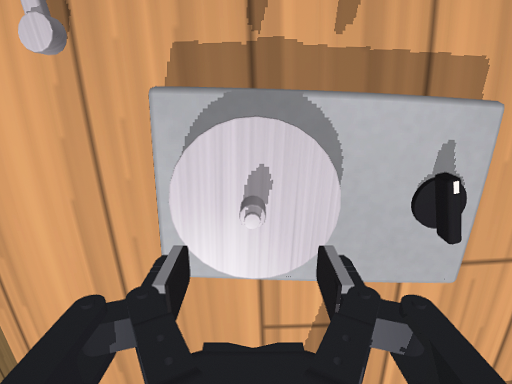

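```bash
python3 -c "
from h import *
c=manip.capture('wrist')
print(onz(c,252.7,222.5,99.5))"; python3 go.py
```

```text
[589.32387044 300.4169223   99.5       ]
14.75 [587.7 299.7 155.4] [3.135 0.013 3.1  ] [-0.4  0.5  0.6] 68.5
```

Request:
{"name": "carry_out", "arguments": {
  "deltas": [
    [0,0,0,0,0.2],
    [0,0,0,0,0.2],
    [0,0,0,0,0.2],
    [0,0,0,0,0.2],
    [0,0,0,0,0.2],
    [0,0,0,0,0.2],
    [0,0,0,0,0.2],
    [0,0,0,0,0.2],
    [0,0,0,0,0.2],
    [0,0,0,0,0.2],
    [0,0,0,0,0.2]
  ]
}}

```text
time_s: 16.12
tcp_pos: [587.7, 299.7, 155.4]
tool_rot: [3.135, 0.013, 3.1]
ft_force: [-0.5, -1.0, -0.5]
grip_width: 68.6
```

```bash
python3 go.py "(589.5,300,88.5,3.1)"
```

```text
16.125 [587.7 299.7 155.4] [3.135 0.013 3.1  ] [-0.5 -1.  -0.5] 68.6
(589.5,300,88.5,3.1) (array([-0.9, -0.1, 66.9]), 0.0)
```

Request:
{"name": "carry_out", "arguments": {
  "deltas": [
    [-1.5,0,30,0,0.4],
    [-1.5,0,55,0,0.5],
    [-1.5,0,65,0,0.5],
    [-1.5,0,66,0,0.5],
    [-1.5,0,66,0,0.7],
    [-1.5,0,66,0,1],
    [-1.5,0,66,0,1],
    [-1.5,0,66,0,1],
    [-1.5,0,66,0,1],
    [-1.5,0,20,0,1],
    [-1.5,0,-60,0,1],
    [-1.5,0,-60,0,1]
  ]
}}

```text
time_s: 17.62
tcp_pos: [589.5, 299.7, 221.1]
tool_rot: [3.131, 0.019, 3.1]
ft_force: [-0.0, -0.6, -1.6]
grip_width: 16.9
```

```bash
python3 go.py "(545,-190,210,3.1)"; python3 -c "
from h import *
c=cap('wrist','w7.png')"
```

```text
17.625 [589.5 299.7 221.1] [3.131 0.019 3.1  ] [-0.  -0.6 -1.6] 16.9
(545,-190,210,3.1) (array([  24.4, -491.2,    5.4]), 0.0)
```

View pics/w7.png

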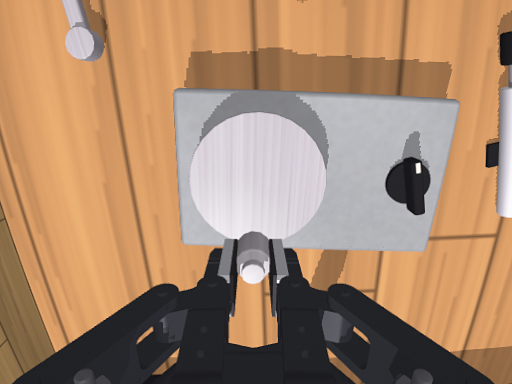

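Request:
{"name": "carry_out", "arguments": {
  "deltas": [
    [3,-60,0,0,1],
    [6,-120,0,0,1],
    [9,-180,0,0,1],
    [12,-240,0,0,1],
    [15,-300,0,0,1],
    [18,-360,0,0,1],
    [21,-420,0,0,1],
    [24,-491,5,0,1],
    [24,-491,5,0,1],
    [24,-491,5,0,1],
    [24,-491,5,0,1]
  ]
}}

```text
time_s: 19.05
tcp_pos: [545.5, -188.6, 210.0]
tool_rot: [3.13, 0.018, 3.101]
ft_force: [0.0, 0.4, 0.2]
grip_width: 17.0
```

```bash
python3 go.py "(555,-195,40,3.1)"; python3 -c "
from h import *
c=cap('wrist','w8.png');t=cap('top','t8.png')
for n in ('x',):
  a=-.065;R2=np.array([[np.cos(a),-np.sin(a)],[np.sin(a),np.cos(a)]])
  for x,y in [(-80,125),(80,125),(80,-125),(-80,-125)]:
    q=np.array([559,-263.5])+R2@[x,y]; print(x,y,q,np.round(proj(c,[*q,5])),np.round(proj(c,[*q,60])),np.round(proj(t,[*q,60])))"
```

```text
19.05 [ 545.5 -188.6  210. ] [3.13  0.018 3.101] [0.  0.4 0.2] 17.0
(555,-195,40,3.1) (array([ -6.7,  -7.9, 170.1]), 0.002)
-80 125 [ 487.28822036 -133.56763043] [305. 211.] [313. 231.] [307. 219.]
80 125 [ 646.95033935 -143.96030865] [177. 207.] [163. 226.] [310. 158.]
80 -125 [ 630.71177964 -393.43236957] [165. -23.] [145. -47.] [404. 165.]
-80 -125 [ 471.04966065 -383.03969135] [324. -20.] [337. -45.] [402. 226.]
```

View pics/w8.png

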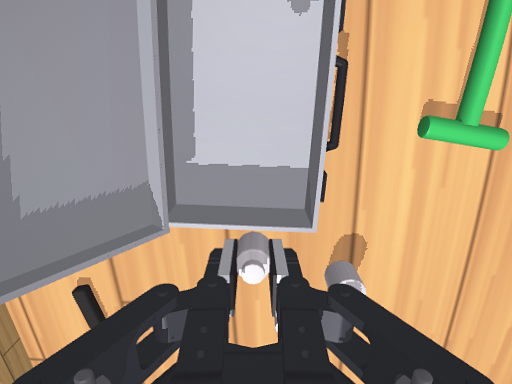

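View pics/t8.png

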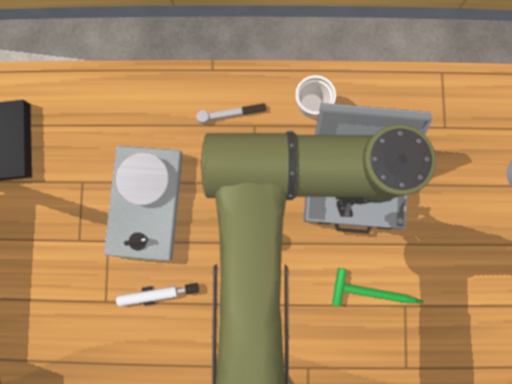

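Request:
{"name": "carry_out", "arguments": {
  "deltas": [
    [-6.7,-7.9,0,0,1],
    [-6.7,-7.9,55,0,1],
    [-6.7,-7.9,110,0,1],
    [-6.7,-7.9,160,0,1],
    [-6.7,-7.9,180,0,1],
    [-6.7,-7.9,184,0,1],
    [-6.7,-7.9,186,0,1],
    [-6.7,-7.9,187,0,1],
    [-6.7,-7.9,187,0,1]
  ]
}}

```text
time_s: 20.27
tcp_pos: [556.6, -195.0, 26.8]
tool_rot: [3.131, 0.021, 3.103]
ft_force: [-5.1, 2.0, 8.1]
grip_width: 17.2
```

Request:
{"name": "carry_out", "arguments": {
  "deltas": [
    [0,0,0,0,0.8],
    [0,0,0,0,0.7],
    [0,0,0,0,0.6],
    [0,0,0,0,0.5],
    [0,0,0,0,0.4],
    [0,0,0,0,0.4],
    [0,0,-50,0,0.4],
    [0,0,-110,0,0.4],
    [0,0,-180,0,0.2],
    [0,0,-200,0,0],
    [0,0,-200,0,0],
    [0,0,-200,0,0]
  ]
}}

```text
time_s: 21.78
tcp_pos: [552.0, -196.6, 225.5]
tool_rot: [3.131, 0.02, 3.103]
ft_force: [-1.0, -0.6, -1.3]
grip_width: 85.2
```

```bash
python3 -c "
from h import *
c=cap('wrist','w9.png');print(onz(c,256,200,35))
t=cap('top','t9.png');cv2.imwrite('pics/t9z.png',cv2.resize(cv2.imread('pics/t9.png')[140:270,220:420],None,fx=4,fy=4,interpolation=cv2.INTER_CUBIC))"; python3 go.py
```

```text
[ 554.07835751 -163.71045147   35.        ]
21.875 [ 551.8 -196.7  224.9] [3.131 0.019 3.103] [0.  0.2 0.3] 85.6
```

View pics/w9.png

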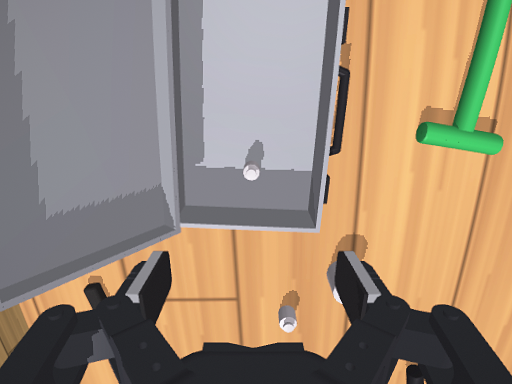

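View pics/t9z.png

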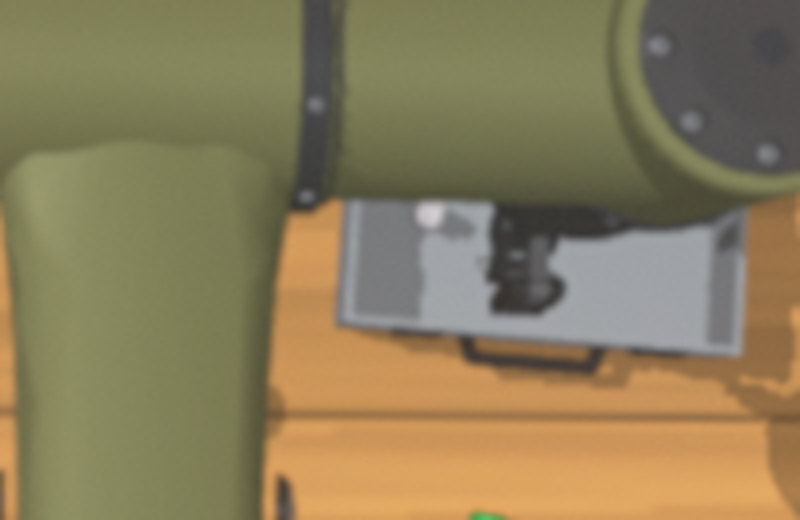

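w50 stands upright in the box at wrist pixel (252,171). Next is w100.

```bash
python3 go.py "(515,32,200,3.1)"
```

```text
21.875 [ 551.8 -196.7  224.9] [3.131 0.019 3.103] [0.  0.2 0.3] 85.6
(515,32,200,3.1) (array([ 46.1, 226.8,  26.5]), 0.003)
```

Request:
{"name": "carry_out", "arguments": {
  "deltas": [
    [12,58,0,0,0],
    [24,116,0,0,0],
    [36,174,0,0,0],
    [46,227,26,0,0],
    [46,227,26,0,0],
    [46,227,26,0,0],
    [46,227,26,0,0]
  ]
}}

```text
time_s: 22.75
tcp_pos: [515.4, 31.2, 200.8]
tool_rot: [3.131, 0.019, 3.101]
ft_force: [0.4, -1.0, -0.9]
grip_width: 85.6
```

```bash
python3 go.py; python3 -c "
from h import *
c=cap('wrist','w10.png')
cv2.imwrite('pics/w10z.png',cv2.resize(cv2.imread('pics/w10.png')[130:230,180:330],None,fx=5,fy=5,interpolation=cv2.INTER_CUBIC))
print(proj(c,[518,31,34]))"
```

```text
22.75 [515.4  31.2 200.8] [3.131 0.019 3.101] [ 0.4 -1.  -0.9] 85.6
(np.float64(254.07347520072827), np.float64(178.44283550007458))
```

View pics/w10.png

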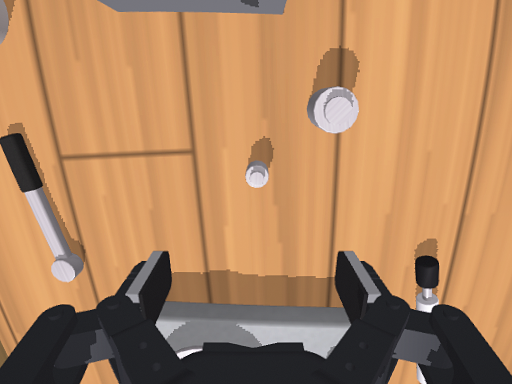

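View pics/w10z.png

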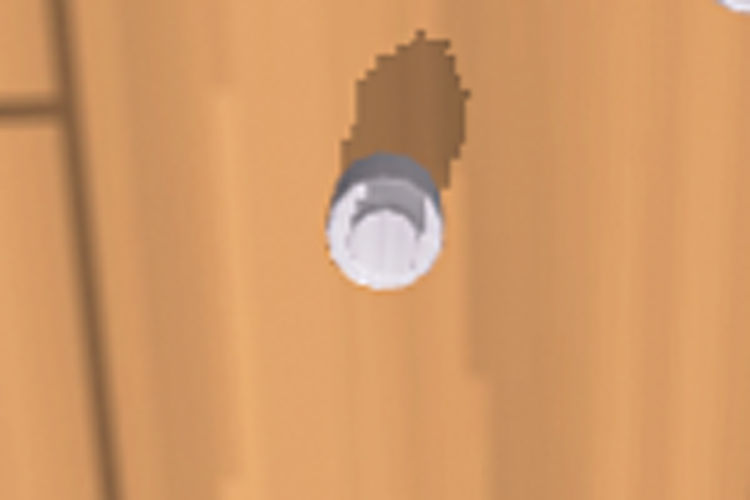

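```bash
python3 -c "
from h import *
c=manip.capture('wrist');p=onz(c,256.8,177.6,34);print(p,onz(c,339,110,52))
from go import to
print(to(p[0],p[1],18.5,3.1))"
```

```text
[515.10313893  30.15447963  34.        ] [436.12555704 -37.3109797   52.        ]
(array([  3.7,  -3. , 182.2]), 0.001)
```

Request:
{"name": "carry_out", "arguments": {
  "deltas": [
    [3.7,-3,55,0,0],
    [3.7,-3,110,0,0.2],
    [3.7,-3,160,0,0.3],
    [3.7,-3,180,0,0.3],
    [3.7,-3,182,0,0.3],
    [3.7,-3,182,0,0.3],
    [3.7,-3,182,0,0.7],
    [3.7,-3,182,0,1],
    [3.7,-3,182,0,1],
    [3.7,-3,182,0,1],
    [3.7,-3,182,0,1],
    [3.7,-3,182,0,1]
  ]
}}

```text
time_s: 24.35
tcp_pos: [515.9, 30.3, 20.1]
tool_rot: [3.131, 0.021, 3.101]
ft_force: [-0.8, 0.6, 5.3]
grip_width: 23.5
```

Request:
{"name": "carry_out", "arguments": {
  "deltas": [
    [0,0,-50,0,1],
    [0,0,-110,0,1],
    [0,0,-150,0,1],
    [0,0,-150,0,1],
    [0,0,-150,0,1]
  ]
}}

```text
time_s: 24.98
tcp_pos: [512.2, 29.0, 168.9]
tool_rot: [3.131, 0.019, 3.101]
ft_force: [-0.3, -0.5, -2.2]
grip_width: 23.6
```

```bash
python3 go.py "(589,299.7,140,3.1)"
```

```text
24.975 [512.2  29.  168.9] [3.131 0.019 3.101] [-0.3 -0.5 -2.2] 23.6
(589,299.7,140,3.1) (array([-65.3, 273.2,  33.2]), 0.001)
```

Request:
{"name": "carry_out", "arguments": {
  "deltas": [
    [-14,56,0,0,1],
    [-28,112,0,0,1],
    [-42,168,0,0,1],
    [-55,224,0,0,1],
    [-65,273,10,0,1],
    [-65,273,33,0,1],
    [-65,273,33,0,1],
    [-65,273,33,0,1],
    [-65,273,33,0,1]
  ]
}}

```text
time_s: 26.1
tcp_pos: [589.2, 299.1, 141.6]
tool_rot: [3.129, 0.021, 3.101]
ft_force: [0.0, -0.5, -0.7]
grip_width: 23.6
```

```bash
python3 go.py "(589,299.7,89.5,3.1)"; python3 pan.py | tail -1; python3 -c "
from h import *
c=cap('wrist','w11.png')"
```

```text
26.1 [589.2 299.1 141.6] [3.129 0.021 3.101] [ 0.  -0.5 -0.7] 23.6
(589,299.7,89.5,3.1) (array([ 1.3, -0. , 52.1]), 0.001)
(array([588.89655539, 299.32007937,  68.78605401]), np.float64(0.24531285278721143))
```

View pics/w11.png

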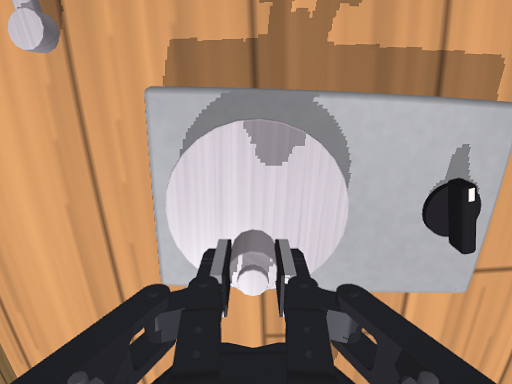

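Request:
{"name": "carry_out", "arguments": {
  "deltas": [
    [1.3,0,30,0,1],
    [1.3,0,44,0,1],
    [1.3,0,49,0,1],
    [1.3,0,51,0,1],
    [1.3,0,53,0,1],
    [1.3,0,53,0,1],
    [1.3,0,53,0,0.75],
    [1.3,0,53,0,0.6],
    [1.3,0,53,0,0.5],
    [1.3,0,53,0,0.4],
    [1.3,0,53,0,0.3],
    [1.3,0,53,0,0.2]
  ]
}}

```text
time_s: 27.7
tcp_pos: [588.9, 299.9, 88.4]
tool_rot: [3.129, 0.021, 3.101]
ft_force: [0.9, -0.3, 0.3]
grip_width: 68.5
```

Request:
{"name": "carry_out", "arguments": {
  "deltas": [
    [0,0,-30,0,0.2],
    [0,0,-70,0,0.2],
    [0,0,-70,0,0.2],
    [0,0,-70,0,0.2]
  ]
}}

```text
time_s: 28.2
tcp_pos: [587.1, 299.1, 158.0]
tool_rot: [3.129, 0.02, 3.101]
ft_force: [-0.4, -0.8, -0.7]
grip_width: 68.3
```

```bash
python3 -c "
from h import *
c=cap('wrist','w12.png')
print(proj(c,[589,299.5,102.5]))"
```

```text
(np.float64(252.8112801171522), np.float64(222.3070921408431))
```

View pics/w12.png

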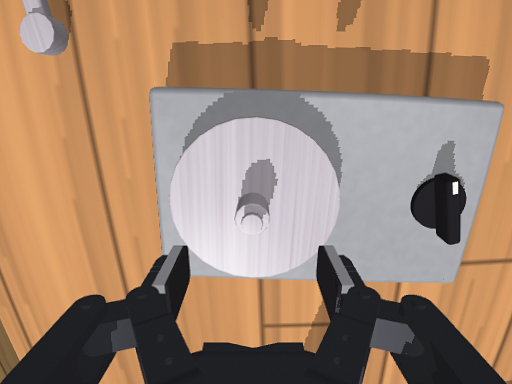

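w100 stands centred: its knob is at (251,223) and the prediction was (253,222). I'll wait, then pick it up.

Request:
{"name": "carry_out", "arguments": {
  "deltas": [
    [0,0,0,0,0.2],
    [0,0,0,0,0.2],
    [0,0,0,0,0.2],
    [0,0,0,0,0.2],
    [0,0,0,0,0.2],
    [0,0,0,0,0.2],
    [0,0,0,0,0.2],
    [0,0,0,0,0.2],
    [0,0,0,0,0.2],
    [0,0,0,0,0.2]
  ]
}}

```text
time_s: 29.5
tcp_pos: [586.9, 298.9, 157.2]
tool_rot: [3.13, 0.019, 3.101]
ft_force: [-1.0, -0.2, -0.3]
grip_width: 68.7
```

```bash
python3 go.py "(589.7,299,90.5,3.1)"
```

```text
29.5 [586.9 298.9 157.2] [3.13  0.019 3.101] [-1.  -0.2 -0.3] 68.7
(589.7,299,90.5,3.1) (array([-1.5, -0.6, 66.7]), 0.001)
```

Request:
{"name": "carry_out", "arguments": {
  "deltas": [
    [-1.5,-0.5,35,0,0.3],
    [-1.5,-0.5,58,0,0.4],
    [-1.5,-0.5,67,0,0.4],
    [-1.5,-0.5,67,0,0.4],
    [-1.5,-0.5,67,0,0.7],
    [-1.5,-0.5,67,0,1],
    [-1.5,-0.5,67,0,1],
    [-1.5,-0.5,67,0,1],
    [-1.5,-0.5,67,0,1],
    [-1.5,-0.5,20,0,1],
    [-1.5,-0.5,-40,0,1],
    [-1.5,-0.5,-50,0,1]
  ]
}}

```text
time_s: 31.0
tcp_pos: [588.6, 298.2, 212.9]
tool_rot: [3.126, 0.025, 3.1]
ft_force: [0.1, -0.5, -2.2]
grip_width: 23.6
```

```bash
python3 go.py "(550,-265,210,3.1)"; python3 -c "
from h import *
c=cap('wrist','w13.png')"
```

```text
31.0 [588.6 298.2 212.9] [3.126 0.025 3.1  ] [ 0.1 -0.5 -2.2] 23.6
(550,-265,210,3.1) (array([  15.5, -564.3,   -6.4]), 0.001)
```

View pics/w13.png

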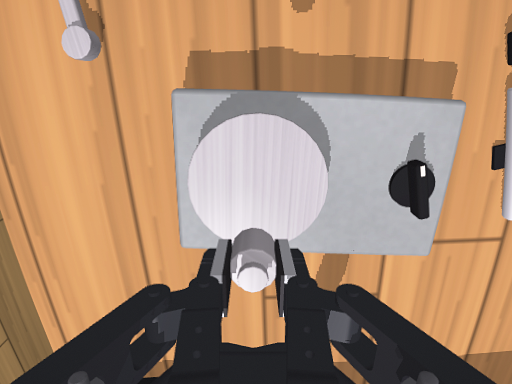

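Request:
{"name": "carry_out", "arguments": {
  "deltas": [
    [2,-60,0,0,1],
    [4,-120,0,0,1],
    [6,-180,0,0,1],
    [8,-240,0,0,1],
    [9,-300,0,0,1],
    [11,-360,0,0,1],
    [13,-420,0,0,1],
    [14,-480,0,0,1],
    [15,-540,0,0,1],
    [15,-564,0,0,1],
    [15,-564,0,0,1],
    [15,-564,0,0,1]
  ]
}}

```text
time_s: 32.55
tcp_pos: [549.8, -264.0, 201.2]
tool_rot: [3.126, 0.021, 3.101]
ft_force: [-0.4, 1.2, -1.0]
grip_width: 23.3
```

```bash
python3 go.py "(550,-265,29,3.1)"; python3 -c "
from h import *
c=cap('wrist','w14.png')
print(onz(c,256,190,5))"
```

```text
32.55 [ 549.8 -264.   201.2] [3.126 0.021 3.101] [-0.4  1.2 -1. ] 23.3
(550,-265,29,3.1) (array([  3.4,  -3.8, 172.1]), 0.001)
[ 551.95940863 -240.55505969    5.        ]
```

View pics/w14.png

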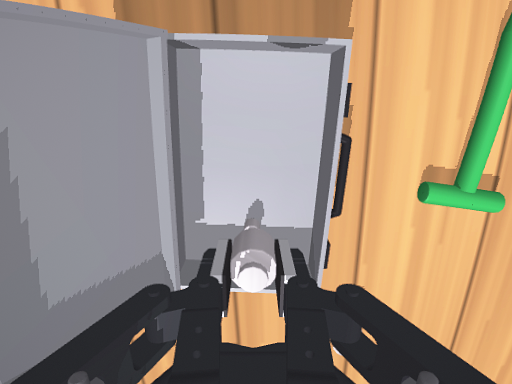

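Request:
{"name": "carry_out", "arguments": {
  "deltas": [
    [3.4,-3.8,55,0,1],
    [3.4,-3.8,110,0,1],
    [3.4,-3.8,155,0,1],
    [3.4,-3.8,168,0,1],
    [3.4,-3.8,172,0,1],
    [3.4,-3.8,174,0,1],
    [3.4,-3.8,175,0,1],
    [3.4,-3.8,175,0,1]
  ]
}}

```text
time_s: 33.6
tcp_pos: [551.6, -265.0, 28.6]
tool_rot: [3.127, 0.025, 3.102]
ft_force: [-1.0, 1.6, 4.7]
grip_width: 23.3
```

Request:
{"name": "carry_out", "arguments": {
  "deltas": [
    [0,0,0,0,0.8],
    [0,0,0,0,0.7],
    [0,0,0,0,0.6],
    [0,0,0,0,0.5],
    [0,0,0,0,0.4],
    [0,0,0,0,0.3],
    [0,0,-50,0,0.3],
    [0,0,-110,0,0.3],
    [0,0,-180,0,0.2],
    [0,0,-200,0,0],
    [0,0,-200,0,0],
    [0,0,-200,0,0]
  ]
}}

```text
time_s: 35.1
tcp_pos: [546.2, -267.5, 227.3]
tool_rot: [3.126, 0.024, 3.102]
ft_force: [-0.2, -0.2, -0.3]
grip_width: 85.5
```

```bash
python3 -c "
from h import *
c=cap('wrist','w15.png')"; python3 go.py "(436,-37,210,3.1)"
```

```text
35.15 [ 546.1 -267.5  226.8] [3.126 0.023 3.102] [-0.7  0.5 -0.1] 85.7
(436,-37,210,3.1) (array([119.5, 225.7,  17.7]), 0.002)
```

View pics/w15.png

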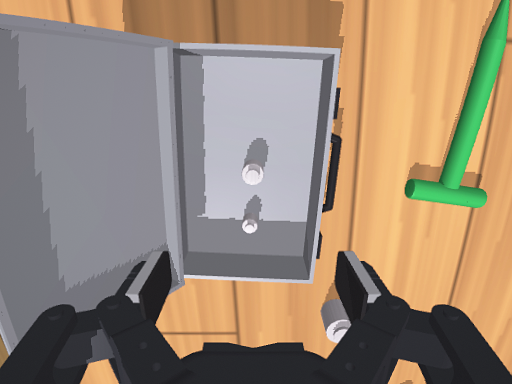

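Both weights stand upright in the box, at (253,174) and (250,226). Now w500.

Request:
{"name": "carry_out", "arguments": {
  "deltas": [
    [28,55,0,0,0],
    [56,110,0,0,0],
    [84,165,0,0,0],
    [119,226,10,0,0],
    [119,226,18,0,0],
    [119,226,18,0,0],
    [119,226,18,0,0]
  ]
}}

```text
time_s: 36.02
tcp_pos: [436.8, -37.6, 209.4]
tool_rot: [3.127, 0.022, 3.1]
ft_force: [-0.3, -0.4, -0.0]
grip_width: 85.7
```

```bash
python3 go.py; python3 -c "
from h import *
c=cap('wrist','w16.png')
cv2.imwrite('pics/w16z.png',cv2.resize(cv2.imread('pics/w16.png')[130:230,180:330],None,fx=5,fy=5,interpolation=cv2.INTER_CUBIC))
print(proj(c,[436,-37,52]))"
```

```text
36.025 [436.8 -37.6 209.4] [3.127 0.022 3.1  ] [-0.3 -0.4 -0. ] 85.7
(np.float64(257.6727211714581), np.float64(180.91595187336833))
```

View pics/w16z.png

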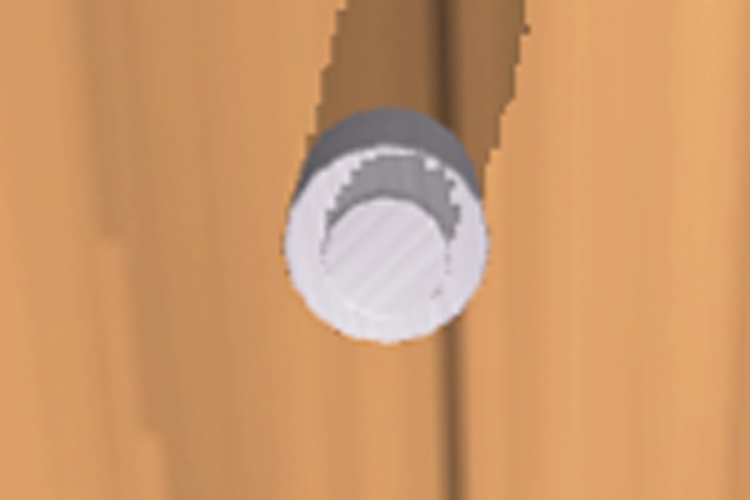

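```bash
python3 -c "
from h import *
from go import to
c=manip.capture('wrist');p=onz(c,257.4,181.4,52);print(p,to(p[0],p[1],26,3.1))"
```

```text
[436.40091518 -36.54527649  52.        ] (array([  4.6,  -1.6, 183.6]), -0.0)
```

Request:
{"name": "carry_out", "arguments": {
  "deltas": [
    [4.6,-1.6,50,0,0],
    [4.6,-1.6,100,0,0],
    [4.6,-1.6,150,0,0],
    [4.6,-1.6,175,0,0],
    [4.6,-1.6,183,0,0],
    [4.6,-1.6,183,0,0],
    [4.6,-1.6,183,0,0.4],
    [4.6,-1.6,183,0,0.7],
    [4.6,-1.6,183,0,1],
    [4.6,-1.6,183,0,1],
    [4.6,-1.6,183,0,1],
    [4.6,-1.6,183,0,1]
  ]
}}

```text
time_s: 37.62
tcp_pos: [436.7, -36.5, 27.8]
tool_rot: [3.126, 0.023, 3.1]
ft_force: [-2.5, 0.9, 4.4]
grip_width: 42.7
```

Request:
{"name": "carry_out", "arguments": {
  "deltas": [
    [0,0,-50,0,1],
    [0,0,-110,0,1],
    [0,0,-155,0,1],
    [0,0,-155,0,1],
    [0,0,-155,0,1]
  ]
}}

```text
time_s: 38.25
tcp_pos: [432.2, -38.3, 180.6]
tool_rot: [3.126, 0.02, 3.1]
ft_force: [0.3, -0.2, -6.1]
grip_width: 42.6
```

```bash
python3 go.py "(589,299.5,160,3.1)"
```

```text
38.25 [432.2 -38.3 180.6] [3.126 0.02  3.1  ] [ 0.3 -0.2 -6.1] 42.6
(589,299.5,160,3.1) (array([-142.2,  343.6,   28.8]), 0.0)
```

Request:
{"name": "carry_out", "arguments": {
  "deltas": [
    [-23,56,0,0,1],
    [-46,112,0,0,1],
    [-69,168,0,0,1],
    [-92,224,0,0,1],
    [-115,280,0,0,1],
    [-142,343.5,5,0,1],
    [-142,343.5,26,0,1],
    [-142,343.5,26,0,1],
    [-142,343.5,26,0,1],
    [-142,343.5,26,0,1]
  ]
}}

```text
time_s: 39.5
tcp_pos: [589.0, 298.5, 164.6]
tool_rot: [3.124, 0.022, 3.099]
ft_force: [0.6, -0.3, -4.9]
grip_width: 42.5
```

```bash
python3 go.py "(589,299.5,93,3.1)"; python3 -c "
from h import *
c=cap('wrist','w17.png')"
```

```text
39.5 [589.  298.5 164.6] [3.124 0.022 3.099] [ 0.6 -0.3 -4.9] 42.5
(589,299.5,93,3.1) (array([ 1.6, -0.2, 71.6]), -0.001)
```

View pics/w17.png

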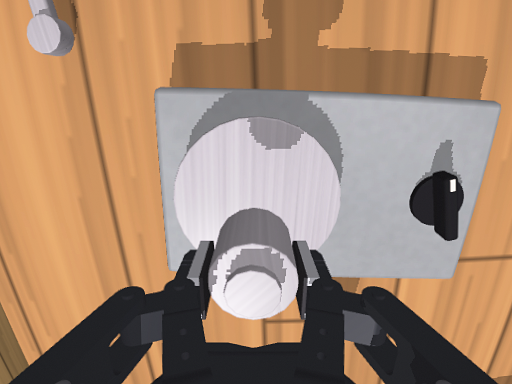

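Request:
{"name": "carry_out", "arguments": {
  "deltas": [
    [1.6,-0.2,40,0,1],
    [1.6,-0.2,58,0,1],
    [1.6,-0.2,64,0,1],
    [1.6,-0.2,67,0,1],
    [1.6,-0.2,69,0,1],
    [1.6,-0.2,71,0,1],
    [1.6,-0.2,72,0,1],
    [1.6,-0.2,72,0,1],
    [1.6,-0.2,72,0,1]
  ]
}}

```text
time_s: 40.67
tcp_pos: [589.5, 299.9, 93.3]
tool_rot: [3.124, 0.023, 3.099]
ft_force: [1.4, 0.0, -1.5]
grip_width: 42.6
```

Request:
{"name": "carry_out", "arguments": {
  "deltas": [
    [0,0,1,0,1],
    [0,0,2,0,1],
    [0,0,2,0,0.45],
    [0,0,2,0,0.4],
    [0,0,2,0,0.35],
    [0,0,2,0,0.3],
    [0,0,2,0,0.2],
    [0,0,2,0,0.1],
    [0,0,-30,0,0.1],
    [0,0,-70,0,0.1],
    [0,0,-70,0,0.1],
    [0,0,-70,0,0.1]
  ]
}}

```text
time_s: 42.18
tcp_pos: [587.6, 298.8, 162.8]
tool_rot: [3.123, 0.022, 3.099]
ft_force: [0.7, -0.4, -0.1]
grip_width: 76.8
```

```bash
python3 -c "
from h import *
c=cap('wrist','w18.png')
print(proj(c,[589,299.5,115]))"
```

```text
(np.float64(253.38137866421565), np.float64(227.10678369096485))
```

View pics/w18.png

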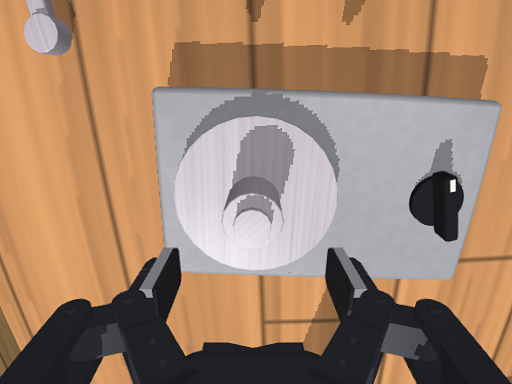

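w500 is centred: its knob is at (252,228) and the prediction was (253,227). I'll wait about 1.4 s, then pick it up.

Request:
{"name": "carry_out", "arguments": {
  "deltas": [
    [0,0,0,0,0.1],
    [0,0,0,0,0.1],
    [0,0,0,0,0.1],
    [0,0,0,0,0.1],
    [0,0,0,0,0.1],
    [0,0,0,0,0.1],
    [0,0,0,0,0.1],
    [0,0,0,0,0.1],
    [0,0,0,0,0.1],
    [0,0,0,0,0.1],
    [0,0,0,0,0.1]
  ]
}}

```text
time_s: 43.6
tcp_pos: [587.4, 298.6, 162.1]
tool_rot: [3.124, 0.021, 3.099]
ft_force: [0.8, 0.3, 0.5]
grip_width: 77.0
```

```bash
python3 go.py "(589.5,299,92,3.1)"
```

```text
43.6 [587.4 298.6 162.1] [3.124 0.021 3.099] [0.8 0.3 0.5] 77.0
(589.5,299,92,3.1) (array([-0.6, -0.7, 70.1]), -0.0)
```

Request:
{"name": "carry_out", "arguments": {
  "deltas": [
    [-0.6,-0.7,35,0,0.1],
    [-0.6,-0.7,60,0,0.1],
    [-0.6,-0.7,69,0,0.1],
    [-0.6,-0.7,69,0,0.1],
    [-0.6,-0.7,69,0,0.5],
    [-0.6,-0.7,69,0,1],
    [-0.6,-0.7,69,0,1],
    [-0.6,-0.7,69,0,1],
    [-0.6,-0.7,69,0,1],
    [-0.6,-0.7,40,0,1],
    [-0.6,-0.7,-20,0,1],
    [-0.6,-0.7,-60,0,1]
  ]
}}

```text
time_s: 45.1
tcp_pos: [586.3, 296.6, 223.1]
tool_rot: [3.125, 0.021, 3.099]
ft_force: [0.2, -0.3, -3.6]
grip_width: 42.1
```

```bash
python3 go.py "(545,-338,210,3.1)"; python3 -c "
from h import *
c=cap('wrist','w19.png')"
```

```text
45.1 [586.3 296.6 223.1] [3.125 0.021 3.099] [ 0.2 -0.3 -3.6] 42.1
(545,-338,210,3.1) (array([  14.5, -635.9,    2.2]), -0.001)
```

View pics/w19.png

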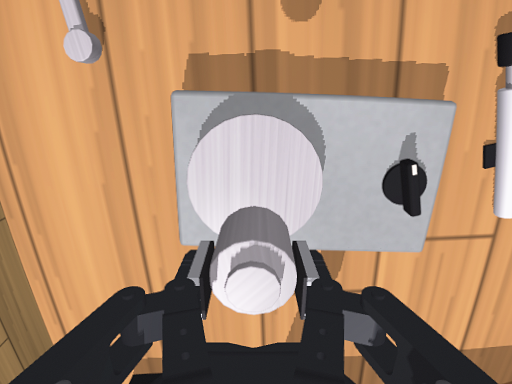

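Request:
{"name": "carry_out", "arguments": {
  "deltas": [
    [1,-60,0,0,1],
    [3,-120,0,0,1],
    [4,-180,0,0,1],
    [5,-240,0,0,1],
    [7,-300,0,0,1],
    [8,-360,0,0,1],
    [10,-420,0,0,1],
    [11,-480,0,0,1],
    [12,-540,0,0,1],
    [14,-600,0,0,1],
    [14,-636,0,0,1],
    [14,-636,0,0,1]
  ]
}}

```text
time_s: 46.65
tcp_pos: [545.4, -340.0, 212.7]
tool_rot: [3.119, 0.022, 3.095]
ft_force: [0.0, 1.6, -5.5]
grip_width: 42.2
```

```bash
python3 go.py "(545,-338,60,3.1)"; python3 -c "
from h import *
c=cap('wrist','w20.png')"
```

```text
46.65 [ 545.4 -340.   212.7] [3.119 0.022 3.095] [ 0.   1.6 -5.5] 42.2
(545,-338,60,3.1) (array([  3.9,  -1.5, 152.6]), -0.005)
```

View pics/w20.png

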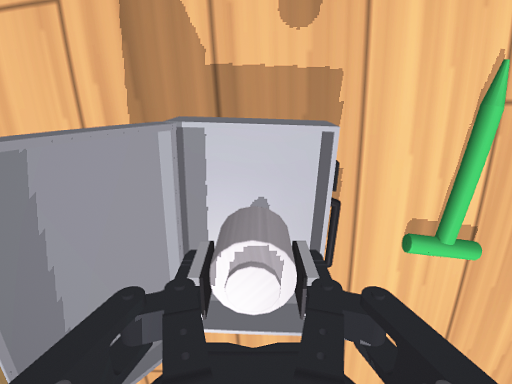

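Request:
{"name": "carry_out", "arguments": {
  "deltas": [
    [4,-1.5,50,-0.005,1],
    [4,-1.5,105,-0.005,1],
    [4,-1.5,150,-0.005,1],
    [4,-1.5,170,-0.005,1],
    [4,-1.5,175,-0.005,1],
    [4,-1.5,177,-0.005,1],
    [4,-1.5,177,-0.005,1]
  ]
}}

```text
time_s: 47.58
tcp_pos: [546.9, -336.3, 37.7]
tool_rot: [3.12, 0.026, 3.102]
ft_force: [-0.5, 0.8, -4.5]
grip_width: 42.1
```

Request:
{"name": "carry_out", "arguments": {
  "deltas": [
    [0,0,1,0,1],
    [0,0,2,0,1],
    [0,0,3,0,1],
    [0,0,4,0,1],
    [0,0,4,0,1]
  ]
}}

```text
time_s: 48.2
tcp_pos: [547.6, -336.7, 37.3]
tool_rot: [3.121, 0.028, 3.102]
ft_force: [-5.2, 5.6, 9.9]
grip_width: 42.2
```

Contact on the floor. Releasing.

Request:
{"name": "carry_out", "arguments": {
  "deltas": [
    [0,0,0,0,0.45],
    [0,0,0,0,0.4],
    [0,0,0,0,0.3],
    [0,0,0,0,0.2],
    [0,0,0,0,0.2],
    [0,0,-50,0,0.2],
    [0,0,-110,0,0.2],
    [0,0,-170,0,0.1],
    [0,0,-200,0,0],
    [0,0,-200,0,0],
    [0,0,-200,0,0]
  ]
}}

```text
time_s: 49.58
tcp_pos: [541.8, -340.2, 236.0]
tool_rot: [3.12, 0.026, 3.102]
ft_force: [0.2, 0.1, -1.3]
grip_width: 85.5
```

```bash
python3 -c "
from h import *
c=cap('wrist','w21.png')"; python3 go.py "(424,310,230,3.38)"
```

```text
49.625 [ 541.6 -340.1  235.4] [3.12  0.025 3.102] [ 0.1  0.  -1.1] 85.7
(424,310,230,3.38) (array([143.1, 644.8,  15.5]), -0.277)
```

View pics/w21.png

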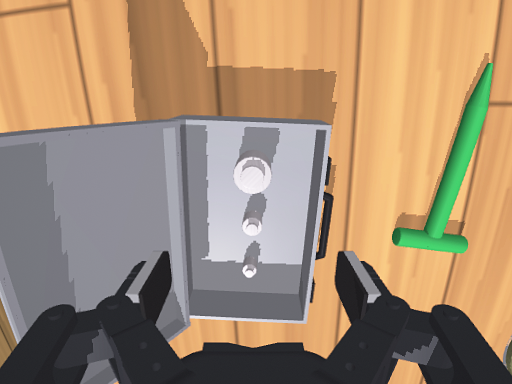

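All three stand upright in the box, at (251,172), (253,227) and (249,271). Now the switch goes off.

Request:
{"name": "carry_out", "arguments": {
  "deltas": [
    [14,60,0,0,0],
    [28,120,0,0,0],
    [42,180,0,0,0],
    [56,240,0,0,0],
    [70,300,0,0,0],
    [84,360,0,0,0],
    [98,420,0,0,0],
    [112,480,0,0,0],
    [125,540,0,0,0],
    [135,600,0,-0.1,0],
    [143,645,15,-0.217,0],
    [143,645,15,-0.217,0]
  ]
}}

```text
time_s: 51.12
tcp_pos: [422.4, 311.9, 226.7]
tool_rot: [3.13, 0.024, -2.959]
ft_force: [0.0, -0.7, -0.2]
grip_width: 85.5
```

```bash
python3 go.py "(424,311,71,3.32)"; python3 -c "
from h import *
c=cap('wrist','w22.png');print(proj(c,[424,311,73]))"
```

```text
51.125 [422.4 311.9 226.7] [ 3.13   0.024 -2.959] [ 0.  -0.7 -0.2] 85.5
(424,311,71,3.32) (array([  2.4,  -3. , 155.6]), 0.004)
(np.float64(255.56625380383582), np.float64(180.8957628822633))
```

View pics/w22.png

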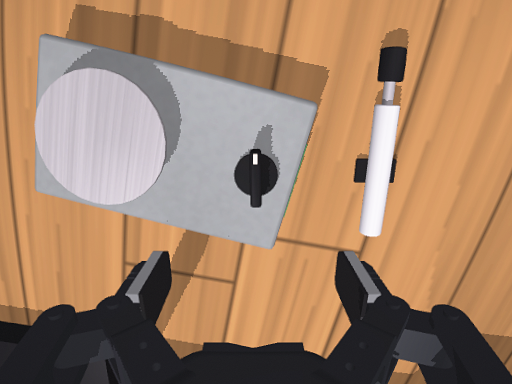

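Request:
{"name": "carry_out", "arguments": {
  "deltas": [
    [2.4,-3,50,0,0.4],
    [2.4,-3,100,0,0.5],
    [2.4,-3,140,0,0.5],
    [2.4,-3,154,0,0.5],
    [2.4,-3,155,0,0.5],
    [2.4,-3,155,0,0.5],
    [2.4,-3,155,0,0.8],
    [2.4,-3,155,0,1],
    [2.4,-3,155,0,1],
    [2.4,-3,155,0,1],
    [2.4,-3,155,0,1]
  ]
}}

```text
time_s: 52.55
tcp_pos: [424.2, 310.2, 74.5]
tool_rot: [3.129, 0.025, -2.961]
ft_force: [-7.7, -1.1, 7.5]
grip_width: 9.7
```

Request:
{"name": "carry_out", "arguments": {
  "deltas": [
    [0,0,0,-0.17,1],
    [0,0,0,-0.34,1],
    [0,0,0,-0.5,1],
    [0,0,0,-0.66,1],
    [0,0,0,-0.82,1],
    [0,0,0,-0.98,1],
    [0,0,0,-1.14,1],
    [0,0,0,-1.3,1],
    [0,0,0,-1.34,1],
    [0,0,0,-1.34,1],
    [0,0,0,-1.34,1]
  ]
}}

```text
time_s: 53.92
tcp_pos: [425.4, 312.0, 74.6]
tool_rot: [-3.117, 0.023, -1.621]
ft_force: [9.3, 6.6, -9.0]
grip_width: 10.0
```

Request:
{"name": "carry_out", "arguments": {
  "deltas": [
    [0,0,0,0,0.7],
    [0,0,0,0,0.5],
    [0,0,0,0,0.4],
    [0,0,0,0,0.4],
    [0,0,-50,0,0.2],
    [0,0,-100,0,0],
    [0,0,-150,0,0],
    [0,0,-150,0,0],
    [0,0,-150,0,0]
  ]
}}

```text
time_s: 55.05
tcp_pos: [421.4, 308.8, 224.1]
tool_rot: [-3.118, 0.023, -1.621]
ft_force: [0.5, 0.3, -0.5]
grip_width: 85.6
```

```bash
python3 go.py; python3 -c "
from h import *
c=cap('wrist','w23.png');t=cap('top','t23.png');s=cap('scene','s23.png')"
```

```text
55.05 [421.4 308.8 224.1] [-3.118  0.023 -1.621] [ 0.5  0.3 -0.5] 85.6
```

View pics/w23.png

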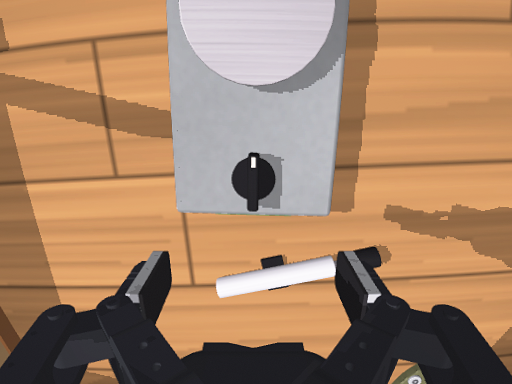

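View pics/t23.png

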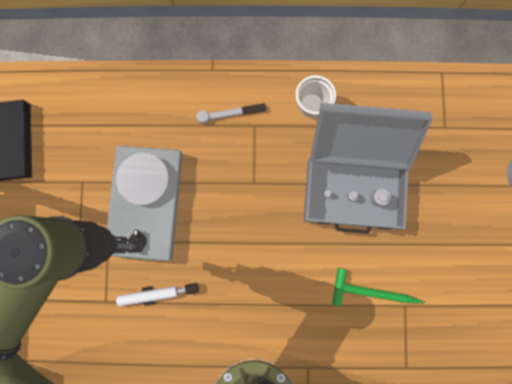

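View pics/s23.png

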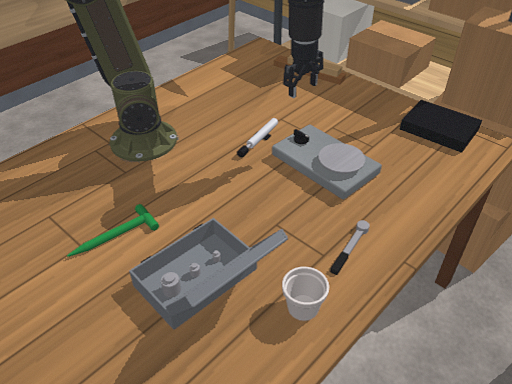

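```bash
python3 -c "
from h import *
c=manip.capture('wrist')
a=onz(c,253.2,155,73);b=onz(c,252.3,210,73);print(np.arctan2(*(a-b)[1::-1])+.07,(a+b)/2)
t=manip.capture('top')
for u,v,h in [(330,194,30),(353.5,196.5,34),(382.5,198,45)]:
  p=onz(t,u,v,h)[:2]-[559,-263.5]; a=-.065; print(np.cos(a)*p[0]+np.sin(a)*p[1],-np.sin(a)*p[0]+np.cos(a)*p[1])
print(manip.hand_in())"
```

```text
0.003409914085669055 [425.58314738 310.15309655  73.        ]
-7.404207536390751 62.89763799768986
-9.972159965406327 0.08817006882202372
-9.597557727672047 -74.94818724575634
the job is handed in; nothing more can be done
None
```

I finished the job and handed it in at about 55 s of the 210 s allowed; `hand_in()` gave no verdict. Three weights were present: w50, w100 and w500.

**What I did**
- I turned the scale fully on.
- I then stood each weight alone on the pan, smallest first, and let it stand released for 1–2 s. Each sat within about 2 mm of the centre.
- I moved each one on to the toolbox floor, then turned the scale fully off.

**Last checks**
- **Switch:** it reads about 0.00 rad off the scale's axis. When on, the wrist picture gave about 1.24 rad and the top picture about 1.35. The turn ended against resistance, so I took it to be at the stop.
- **Weights:** all three stand upright in the toolbox, at box x of about −7 to −10 mm and y of about 63, 0 and −75 mm.
- **Pan and bystanders:** the pan is empty, and the pot, wrench, dibber and pump look unmoved in the pictures. I did not measure them.

**Imperfections**
- After switching on, I left an extra 1.32 rad turn in the release rows. It pushed only in the "on" direction and did no visible harm.
- The fingertips reached about 6 mm further forward than the 11 mm given, so they touched the bench and switch base with roughly 5–8 N.
- The tool also picked up a slight tilt of about 0.03 rad.

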